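# Close a star wheel's overload clutch: thrust washer, then spring clip

## Task

Close up the spring-loaded overload clutch of the bottle filler's star wheel: put the thrust washer from the tray over the spindle, flat on the spring cup, then push it down against the spring with the large spring clip and press the clip sideways into the spindle's groove until it is fully home and holds the washer down, and let go. Press gently: a push of about 10 N is enough, and the contact force on the clip, the washer or the spindle must stay under 30 N. Leave the small clip, the bottles, the knob and the spanner where they are.

Things in the scene. Friction and masses are not known exactly. Their poses are not given: they have to be found in the camera images.
- cup_face (a point): Centre of the flat top of the clutch's spring cup, an aluminium disc 54 mm across on the axis of the upright spindle; z up. At rest 64 mm above the deck, it slides down up to 17 mm against its light spring (about 1 N at first, 2 N at the end). Below it the fixed white star wheel, 216 mm across, top 34 mm above the deck; a curved bottle guide 64 mm high stands 139 to 160 mm from the axis.
- spindle: Fixed star wheel unit; origin on the spindle axis at deck level. The spindle is a round steel bar 24 mm in diameter with a chamfered top and one groove, 15 mm in diameter and 6.5 mm high, its upper edge 16 mm below the spindle's top. Its height is set by a hidden screw: the groove's middle is 61 to 73 mm above the deck, not measured, below the washer's top until the washer is pushed down.
- washer_center (a point): Centre (half-way up) of the loose grey plastic thrust washer: 50 mm outside, 26 mm bore, 10 mm thick, 30 g. It lies flat in the tray.
- clip_grip (a point): Point half-way up the upright black finger grip of the large loose spring clip, to be pinched across its 16 mm width (y): a block 34 mm high, reaching 12 mm behind this point (x) and 14.5 mm ahead, where a finger stop, a cross plate 30 mm wide, takes the push of the fingers. Its foot is level with the wire's underside. The point's x axis points to the clip's open mouth; z up.
- clip_eye (a point): Centre of the large clip's eye, 34 mm ahead (+x) of the grip point, 2.5 mm above the clip's underside. The clip is a flat fork of 5 mm spring wire, open to +x: a V-shaped seat at its back, the sprung arms pinch to an 11 mm gap from 5.5 mm ahead of it and end in blunt round tips 12 mm ahead. When home, the spindle axis is at the eye and the V seat is against the groove's bottom.
- clip_arm_l (a joint): Spread of the large clip's left (+y) arm, rad: 0 at rest, 0.11 as the pinch passes the groove's bottom (resists some 5 to 12 N), 0.02 home. It cannot spread over the plain 24 mm spindle: that is a hard stop, met with the eye 21 to 22 mm short of the axis. In the groove it goes 6 mm further before the arms begin to spread, and snaps past the pinch 6 mm before home. Beyond home is a hard stop.
- clip_arm_r (a joint): Spread of the large clip's right (-y) arm, rad: 0 at rest, 0.11 as the pinch passes the groove's bottom (resists some 5 to 12 N), 0.02 home. It cannot spread over the plain 24 mm spindle: that is a hard stop, met with the eye 21 to 22 mm short of the axis. In the groove it goes 6 mm further before the arms begin to spread, and snaps past the pinch 6 mm before home. Beyond home is a hard stop.
- tray_floor (a point): Middle of the floor of the shallow aluminium tray (220 by 260 mm, walls 12 mm high, floor 3 mm thick) that holds the washer, the large clip and the small clip in a row along its y axis, in any order. Fixed to the deck.
- small_clip: A similar but smaller spring clip (0.7 times the size: grip 11 mm wide and 24 mm high), not for this spindle: leave it. Origin at its eye, on the underside.
- bottle1: Empty white plastic bottle, 50 mm across, 80 mm tall, standing; origin at the centre of its base. Leave it.
- bottle2: Empty white plastic bottle, 50 mm across, 80 mm tall, standing; origin at the centre of its base. Leave it.
- bottle3: Empty white plastic bottle, 50 mm across, 80 mm tall, standing; origin at the centre of its base. Leave it.
- bottle4: Empty white plastic bottle, 50 mm across, 80 mm tall, standing; origin at the centre of its base. Leave it.
- knob_spare: Loose black clamping knob, 46 mm across, 26 mm high; origin at the centre of its underside. Leave it.
- spanner: Steel spanner, 170 mm long along its x axis, lying; leave it.

How it is judged (in metres and radians):
On the way, in this order (a step that is already met when the one before it is completed fails the run):
1. the thrust washer lies flat on the spring cup, round the spindle (horizontal distance between washer_center and cup_face below 0.0025 m and z of washer_center in the frame of cup_face between 0.0035 and 0.0065 m), for 0.2 s.
2. the large clip is fully home in the groove above the washer (all of step 1 and horizontal distance between clip_eye and cup_face below 0.0015 m and z of clip_eye in the frame of washer_center between 0.0055 and 0.0095 m and angle between clip_eye's own z axis and vertical below 0.12 rad), for 0.2 s.
At the end, for the whole second after the job is handed in: The washer lies flat on the cup, round the spindle (within 2.5 mm of the axis, centre 3.5 to 6.5 mm above the cup's face); the large clip is home in the groove: eye within 1.5 mm of the axis, 5.5 to 9.5 mm above the washer's centre, level within 0.12 rad; both at rest (under 20 mm/s) (all of step 2 and linear speed of each of clip, washer below 0.02 m/s); the robot touches nothing.
It fails at once if more than 30 N between the clip and the spindle, the clip and the washer, or the washer and the spindle (contact force between any of clip, washer and spindle above 30 N or contact force between clip and washer above 30 N).
It fails at once if a bystander is moved more than 20 mm or a bottle is tipped (distance of any of small_clip, bottle1, bottle2, bottle3, bottle4, knob_spare, spanner from where it was at the start of the episode above 0.02 m or angle between any of bottle1, bottle2, bottle3, bottle4's own z axis and vertical above 0.35 rad).
It also fails if it takes over 72 s, if anything falls off the work surface, if the arm or the gripper's body presses on something with over 40 N, if the wrist force passes 120 N, or if a joint passes its speed limit or range.

## Robot

A 6-joint arm with a two-finger parallel gripper is mounted at the origin on the work surface. World frame = base frame: x ahead of the robot, y to its left, z up, the work surface at z = 0. Lengths are in m, angles in degrees, forces in N, time in s.
With the tool pointing down it reaches from about 0.3 to 0.75 m from the base axis. Payload 8.5 kg.
Tool frame: the origin (TCP) lies on the centre line of the jaws, within the pads' length; the fingertips stand 17 mm ahead of it and the grasp point (between the pads) lies 2 mm behind it (env.tip_extent is the distance from the TCP to the fingertips, in m); z points along the fingers, y is the direction in which the jaws open and shut (so a half turn about z gives the same grasp; the last joint's range is limited). The gripper opens to 85 mm and grips with 20 to 120 N. Pads are 22 mm wide; open, the fingers measure 114 mm over their backs; the gripper's body (76 mm by 85 mm) begins 54 mm behind the grasp point. The pads swing forward as they close: fully open they stand 13 mm farther back than shut.
Start: joints at [59.513, 21.807, 74.336, -0, 83.858, -12.336], TCP at [0.171, 0.523, 0.248] pointing down, gripper open.
Joint ranges: [-178.18, 178.18], [-50.72, 133.34], [12.68, 142.11], [-81.47, 261.47], [9.98, 163.14], [-165.26, 165.26]. Speed limits (degrees/s): [136.94, 136.94, 180, 180, 180, 180].

## Interface

Orientations are given as a 3x3 rotation matrix whose columns are the frame's x, y, z axes.
In Python, from rig import telemetry, get_image, camera_params, close_job, env gives the robot as it stands.
- The arm moves only by the tool apply_moves, never from a script. Its argument "motion" is a list of rows, each an object of numbers: "tx", "ty", "tz": the shift along the tool's x, y, z in cm; "turn": the turn about the tool's z in degrees; "jaw": the gripper's target within -1 to 1 (fully open at 1, half-way at 0, shut at -1). In form: [{"tx": .., "ty": .., "tz": .., "turn": .., "jaw": ..}, ...]. A call has 1 to 5 rows; each row is the pose to reach, as a shift and turn from the pose measured when the call began, along the tool's axes at that moment; what a row does not reach only later rows make up. A row lasts 1/12 s, in which the tool goes at most 41.7 mm and 7.16 degrees, less where a joint would pass 70% of its speed; a pose out of reach is approached as far as the arm can. A call with a gripper value outside its range is refused whole. The fingers move at their own pace and stop on an object; "squeeze" is the grip in N (left out, the last holds). Time passes only in rows, so rows that repeat a pose let the fingers close. It gives the time, the measured TCP pose, the force and the opening at its end, in the units of the state.
- telemetry.observe(): the state, without advancing time (a new reading comes with each control period).
- get_image(name): name is "scene" or "top" or "wrist"; returns (picture, depth): 480x640x3 uint8, red, green, blue; 480x640 float32, m along the optical axis (not along the pixel's ray), 0 where there is no reading.
- camera_params(name): a dict with "fx", "fy", "cx", "cy" (pixels), "rvec" (rotation vector, rad) and "tvec" (3), from world to camera coordinates, as OpenCV has them. Camera axes: x right, y down, z forward; pixel columns grow to the right and rows downward; lengths in m; the calibration is good to about 2 mm. A picture is of the moment at which its call begins: read the wrist's pose just before it. camera_params takes no time and is no camera call; for the wrist camera it gives the pose at the moment of the call.
- close_job(): hands the job in, once; it reports no verdict.
The state is a dict: "time_s": time; "q": joint angles; "qvel": joint speeds; "joint_efforts": joint torques, N m; "position": TCP position; "tool_rot": TCP orientation; "ft_force": force on the tool from outside, world axes, zero at the start; "wrist_torque": the same for the moment, N m; "grip_width": finger opening in m.
Only numpy, scipy, OpenCV 4.12 (cv2) and the standard library are available. Lean on these libraries where they do the work, as an engineer would, in place of code of your own. Each camera call takes 0.05 s, during which the arm holds its last target. There are 200 camera calls.

## Working session

There is one attempt and no reset: what is moved stays moved. The work goes in short steps, Python scripts to look and compute and a tool call to move; the robot and the scene stay as the last step left them, time stands still between calls to the robot, and variables do not carry over. Pictures are saved under pics/ and viewed, about 8 in all and at most 12, crops included, and the job is handed in when it is done.

Besides the shell and the picture viewer there is one more tool, called after ">>>" in YAML: its name, and indented under it one key for each argument. apply_moves: Moves the arm, as the interface text tells. Its arguments: {"type":"object","properties":{"motion":{"type":"array"},"squeeze":{"type":"number"}},"required":["motion"]}

```bash
mkdir -p pics; ls; cat > h.py <<'E'
import numpy as np, cv2
from rig import telemetry, get_image, camera_params, close_job, env
def cam(n):
    p=camera_params(n); R=cv2.Rodrigues(np.array(p["rvec"],float))[0]
    return p,R,np.array(p["tvec"],float).ravel()
def grab(n,name=None):
    c=cam(n); im,d=get_image(n)
    if name: cv2.imwrite(f"pics/{name}.png",im[:,:,::-1])
    np.savez(f"{n}.npz",im=im,d=d,R=c[1],t=c[2],K=[c[0][k] for k in("fx","fy","cx","cy")])
    return im,d,c
def cloud(d,c):
    p,R,t=c; v,u=np.mgrid[:d.shape[0],:d.shape[1]]
    P=np.stack([(u-p["cx"])/p["fx"]*d,(v-p["cy"])/p["fy"]*d,d],-1)
    W=(P-t)@R; W[d<=0]=np.nan; return W
def proj(P,c):
    p,R,t=c; q=np.atleast_2d(P)@R.T+t
    return np.c_[p["fx"]*q[:,0]/q[:,2]+p["cx"],p["fy"]*q[:,1]/q[:,2]+p["cy"]]
E
python3 - <<'E'
from h import *
for n in("scene","top","wrist"):
    im,d,c=grab(n,n+"0"); print(n,c[0],(-c[1].T@c[2]).round(3))
s=telemetry.observe(); print(s, env.tip_extent)
E
```

```text
pics
scene {'fx': 555.6544729592121, 'fy': 555.6544729592121, 'cx': 316.9660834059048, 'cy': 246.7630322654793, 'rvec': array([ 0.79323474,  2.66422592, -0.98296771]), 'tvec': array([ 0.4865286 , -0.22414863,  1.9338125 ])} [1.18  0.932 1.329]
top {'fx': 509.1583367136984, 'fy': 509.1583367136984, 'cx': 312.4491148157215, 'cy': 240.74967613341374, 'rvec': array([ 2.17230388, -2.19637552,  0.07739616]), 'tvec': array([0.02169653, 0.61478958, 1.19124802])} [0.528 0.014 1.232]
wrist {'fx': 359.1555380290701, 'fy': 359.1555380290701, 'cx': 313.8742690675858, 'cy': 235.0611625935756, 'rvec': array([-2.35369727, -1.70616929, -0.23506204]), 'tvec': array([-0.54919271, -0.03454554,  0.37973147])} [0.104 0.545 0.374]
{'time_s': 0.15, 'q': array([ 5.95137351e+01,  2.18350759e+01,  7.43697428e+01,  1.28390966e-03,
        8.38562431e+01, -1.23372783e+01]), 'qvel': array([ 0.03707968, -0.09317707, -0.06005177,  0.03284303, -0.03234259,
       -0.06094413]), 'joint_efforts': array([ 2.05000419e-03, -4.48619878e+01, -2.31346142e+01, -1.96618548e-04,
        3.77395671e-03, -5.12230088e-05]), 'position': array([0.17123926, 0.52248041, 0.24785556]), 'tool_rot': array([[-9.50248942e-01,  3.11490986e-01, -5.59877604e-04],
       [ 3.11491389e-01,  9.50248542e-01, -9.07089268e-04],
       [ 2.49472746e-04, -1.03635767e-03, -9.99999432e-01]]), 'ft_force': array([-0.67511613,  0.63662697,  0.76212625]), 'wrist_torque': array([-0.01494789, -0.0089258 ,  0.00113328]), 'grip_width': 0.08506129067782317} 0.017
```

View pics/top0.png

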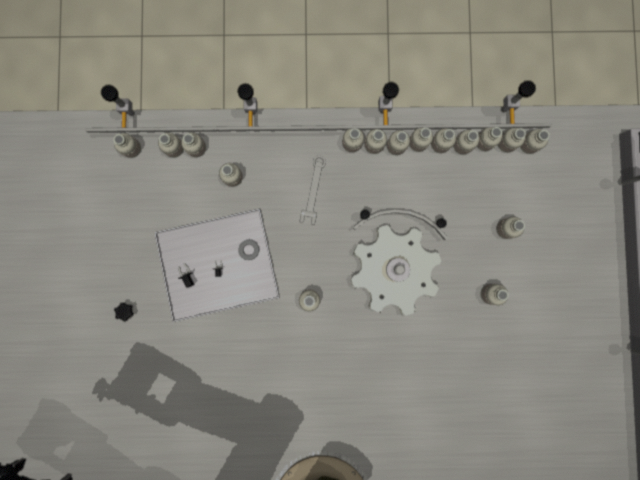

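```bash
python3 - <<'E'
from h import *
z=np.load("top.npz");c=(dict(zip(("fx","fy","cx","cy"),z["K"])),z["R"],z["t"])
W=cloud(z["d"],c)
h=W[...,2]; print(np.isnan(h).mean(), np.nanpercentile(h,[5,50,95]))
# components by height slices
for lo,hi in((.005,.011),(.011,.017),(.028,.037),(.037,.058),(.058,.070),(.070,.082),(.083,.11)):
    m=((h>lo)&(h<hi)).astype('u1'); n,l,s,ce=cv2.connectedComponentsWithStats(m)
    for i in range(1,n):
        if s[i,4]>40:
            P=W[l==i]; print(lo,hi,s[i,:5],ce[i].round(),"mean",P.mean(0).round(4),"min",P.min(0).round(3),"max",P.max(0).round(3))
E
```

```text
0.003938802083333333 [-0.75518466 -0.00111078  0.03381419]
0.005 0.011 [300 157  22  67 331] [312. 194.] mean [0.73   0.0139 0.0074] min [ 0.659 -0.008  0.005] max [0.82  0.044 0.011]
0.005 0.011 [631 353   4  28  47] [633. 367.] mean [ 0.3086 -0.7397  0.0079] min [ 0.278 -0.742  0.005] max [ 0.341 -0.737  0.011]
0.005 0.011 [634 411   5  29  46] [636. 425.] mean [ 0.1743 -0.74    0.0082] min [ 0.142 -0.745  0.005] max [ 0.206 -0.738  0.011]
0.005 0.011 [281 455  42  25 222] [300. 466.] mean [0.0885 0.0493 0.0087] min [ 0.059 -0.002  0.005] max [0.112 0.094 0.011]
0.005 0.011 [314 456  49  24 249] [341. 466.] mean [ 0.0876 -0.0455  0.0088] min [ 0.058 -0.095  0.005] max [0.111 0.017 0.011]
0.011 0.017 [238 239  21  21 159] [248. 249.] mean [0.598  0.1698 0.0133] min [0.573 0.145 0.011] max [0.622 0.194 0.017]
0.011 0.017 [630 308   5  39  72] [632. 326.] mean [ 0.4044 -0.7402  0.014 ] min [ 0.358 -0.743  0.011] max [ 0.447 -0.737  0.017]
0.011 0.017 [637 427   3  31  45] [638. 442.] mean [ 0.1359 -0.7393  0.014 ] min [ 0.104 -0.743  0.011] max [ 0.172 -0.737  0.017]
0.011 0.017 [287 
[... 5038 characters left out ...]
.4535  0.0779] min [ 0.63  -0.468  0.071] max [ 0.654 -0.44   0.082]
0.07 0.082 [495 288  14  13 112] [501. 294.] mean [ 0.4851 -0.4099  0.0774] min [ 0.472 -0.423  0.07 ] max [ 0.499 -0.398  0.082]
0.07 0.082 [304 296  11  11  88] [309. 301.] mean [0.4755 0.0242 0.0787] min [0.463 0.013 0.071] max [0.486 0.035 0.082]
0.083 0.11 [514  93   8   8  42] [517.  97.] mean [ 0.9342 -0.4557  0.0962] min [ 0.929 -0.463  0.083] max [ 0.944 -0.451  0.108]
0.083 0.11 [114  96   9   9  43] [118. 101.] mean [0.9353 0.4545 0.0966] min [0.93  0.45  0.083] max [0.943 0.462 0.11 ]
0.083 0.11 [395 264  10  11  86] [400. 269.] mean [ 0.5446 -0.18    0.0877] min [ 0.533 -0.19   0.083] max [ 0.556 -0.17   0.093]
```

The top view shows the tray at about (215,265). In it, from left to right, are the large clip at (187,277) with its mouth up (+x), the small clip at (218,268) and the washer at (248,249). The spindle is at (399,268), about (0.545,-0.180).

```bash
cat >> h.py <<'E'
def goal(x,y,z,yaw=None):
    s=telemetry.observe(); R=np.array(s["tool_rot"]); p=np.array(s["position"])
    d=R.T@(np.array([x,y,z])-p)*100
    yw=np.degrees(np.arctan2(R[1,0],R[0,0]))
    t=0 if yaw is None else -((yaw-yw+180)%360-180)
    print("t",round(s["time_s"],2),"p",p.round(4),"yaw",yw.round(2),"Rz",R[:,2].round(4),"w",round(s["grip_width"],4),"F",np.round(s["ft_force"],1)); print("move",d.round(2),"turn",round(t,1))
E
python3 - <<'E'
from h import *
goal(.598,.17,.17,104)
c=cam("wrist");R=np.array(telemetry.observe()["tool_rot"])
print("cam axes in tool",(R.T@c[1].T).round(3))
print([a for a in dir(env) if a[0]!='_'])
E
```

```text
t 0.15 p [0.1712 0.5225 0.2479] yaw 161.85 Rz [-6.e-04 -9.e-04 -1.e+00] w 0.0851 F [-0.7  0.6  0.8]
move [-51.53 -20.19   7.79] turn 57.9
cam axes in tool [[ 0.    -0.962 -0.273]
 [ 1.     0.    -0.001]
 [ 0.001 -0.273  0.962]]
['MotionError', 'tip_extent']
```

>>> apply_moves:
  motion:
    - {"tx": -51.5, "ty": -20.2, "tz": 5, "turn": 57.9, "jaw": 1}
    - {"tx": -51.5, "ty": -20.2, "tz": 5, "turn": 57.9, "jaw": 1}
    - {"tx": -51.5, "ty": -20.2, "tz": 5, "turn": 57.9, "jaw": 1}
    - {"tx": -51.5, "ty": -20.2, "tz": 5, "turn": 57.9, "jaw": 1}
    - {"tx": -51.5, "ty": -20.2, "tz": 5, "turn": 57.9, "jaw": 1}
  squeeze: 20

```text
time_s: 0.57
position: [0.3322, 0.3889, 0.2292]
tool_rot: [[-0.584, 0.812, -0.0], [0.812, 0.584, -0.001], [-0.0, -0.001, -1.0]]
ft_force: [0.8, -0.1, 0.2]
grip_width: 0.0851
```

```bash
python3 -c "
from h import *
goal(.598,.17,.17,104)"
```

```text
t 0.57 p [0.3322 0.3889 0.2292] yaw 125.71 Rz [-5.e-04 -8.e-04 -1.e+00] w 0.0851 F [ 0.8 -0.1  0.2]
move [-33.29   8.81   5.92] turn 21.7
```

>>> apply_moves:
  motion:
    - {"tx": -33.3, "ty": 8.8, "tz": 5.9, "turn": 21.7, "jaw": 1}
    - {"tx": -33.3, "ty": 8.8, "tz": 5.9, "turn": 21.7, "jaw": 1}
    - {"tx": -33.3, "ty": 8.8, "tz": 5.9, "turn": 21.7, "jaw": 1}
    - {"tx": -33.3, "ty": 8.8, "tz": 5.9, "turn": 21.7, "jaw": 1}
    - {"tx": -33.3, "ty": 8.8, "tz": 5.9, "turn": 21.7, "jaw": 1}

```text
time_s: 0.98
position: [0.4907, 0.2579, 0.1938]
tool_rot: [[-0.241, 0.971, -0.001], [0.971, 0.241, -0.001], [-0.001, -0.001, -1.0]]
ft_force: [-0.0, -0.0, 0.1]
grip_width: 0.0852
```

```bash
python3 -c "
from h import *
goal(.598,.17,.17,104)"
```

```text
t 0.98 p [0.4907 0.2579 0.1938] yaw 103.94 Rz [-9.e-04 -9.e-04 -1.e+00] w 0.0852 F [-0.  -0.   0.1]
move [-11.11   8.3    2.38] turn -0.1
```

>>> apply_moves:
  motion:
    - {"tx": -11.1, "ty": 8.3, "tz": 2.4, "jaw": 1}
    - {"tx": -11.1, "ty": 8.3, "tz": 2.4, "jaw": 1}
    - {"tx": -11.1, "ty": 8.3, "tz": 2.4, "jaw": 1}
    - {"tx": -11.1, "ty": 8.3, "tz": 2.4, "jaw": 1}
    - {"tx": -11.1, "ty": 8.3, "tz": 2.4, "jaw": 1}

```text
invalid input
```

```bash
python3 - <<'E'
from h import *
goal(.598,.17,.10,104)
im,d,c=grab("wrist","w1")
W=cloud(d,c);h=W[...,2]
for lo,hi in((-.004,.001),(.001,.006),(.0065,.0105),(.0105,.016),(.02,.03),(.03,.045)):
    m=((h>lo)&(h<hi)).astype('u1'); n,l,s,ce=cv2.connectedComponentsWithStats(m)
    for i in range(1,n):
        if s[i,4]>150:
            P=W[l==i]; (cc,rr)=cv2.minEnclosingCircle(P[:,:2].astype('f4')); r=cv2.minAreaRect(P[:,:2].astype('f4'))
            print(lo,hi,s[i,:5],"z",np.median(P[:,2]).round(4),"mean",P.mean(0).round(4),"circ",np.round(cc,4),round(rr,4),"rect",np.round(r[0],4),np.round(r[1],4),round(r[2],1))
E
```

```text
t 0.98 p [0.4907 0.2579 0.1938] yaw 103.94 Rz [-9.e-04 -9.e-04 -1.e+00] w 0.0852 F [-0.  -0.   0.1]
move [-11.11   8.31   9.38] turn -0.1
-0.004 0.001 [     0      0    640    419 134426] z 0.0001 mean [4.459e-01 2.856e-01 1.000e-04] circ [0.4881 0.2066] 0.3448 rect [0.4938 0.2294] [0.6544 0.3973] 13.9
-0.004 0.001 [  66  432   66   48 1457] z 0.0005 mean [ 0.3241 -0.0772  0.0004] circ [ 0.3189 -0.0766] 0.0469 rect [ 0.318  -0.0725] [0.0733 0.0684] 13.2
-0.004 0.001 [502 432  51  48 751] z 0.0006 mean [7.89e-01 4.45e-02 5.00e-04] circ [0.7937 0.0458] 0.0421 rect [0.7912 0.0453] [0.0577 0.0666] 13.9
0.001 0.006 [  270    91   262   276 55371] z 0.0035 mean [0.5518 0.2671 0.0035] circ [0.5611 0.2464] 0.1667 rect [0.5618 0.2461] [0.2155 0.2565] 12.2
0.001 0.006 [560 260  35  28 191] z 0.0014 mean [0.7462 0.2606 0.0014] circ [0.7476 0.2617] 0.0175 rect [0.748 0.261] [0.0217 0.0333] 82.0
0.001 0.006 [523 301  79  66 592] z 0.0017 mean [0.7531 0.1954 0.0022] circ [0.7589 0.1992] 0.0436 rect [0.7517 0.201 ] [0.083  0.0472] 77.7
0.001 0.006 [387 317  26  21 405] z 0.0037 mean [0.5987 0.1671 
[... 1080 characters left out ...]
7.8
0.0105 0.016 [563 309  45  43 238] z 0.0134 mean [0.7575 0.2173 0.0134] circ [0.7727 0.2112] 0.0251 rect [0.7621 0.2147] [0.0501 0.0223] 71.8
0.02 0.03 [357 240  28  25 406] z 0.0269 mean [0.5434 0.2429 0.0264] circ [0.5447 0.2423] 0.0131 rect [0.5429 0.2425] [0.0211 0.0206] 1.3
0.02 0.03 [570 313  51  43 505] z 0.025 mean [0.7576 0.2179 0.025 ] circ [0.7733 0.2113] 0.0252 rect [0.7624 0.2155] [0.0501 0.0233] 68.9
0.03 0.045 [354 142  43  39 944] z 0.0371 mean [0.525  0.3141 0.0369] circ [0.5262 0.3145] 0.0186 rect [0.5241 0.3133] [0.0304 0.0297] 26.8
0.03 0.045 [577 318  58  41 836] z 0.0371 mean [0.758  0.2192 0.0374] circ [0.7724 0.2125] 0.025 rect [0.763  0.2185] [0.0498 0.0223] 57.8
```

View pics/w1.png

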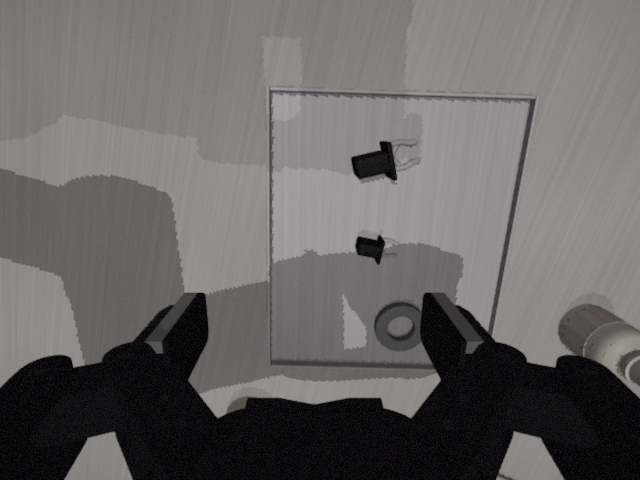

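The view shows the washer at (398,327), the large clip at (385,160) with its mouth to the right, yaw about 27°, and the small clip at (372,247). Positions agree with the top camera. The move was refused because every key must be given, so I'll send it again in full.

>>> apply_moves:
  motion:
    - {"tx": -11.2, "ty": 8.3, "tz": 7.0, "turn": 0, "jaw": 1}
    - {"tx": -11.2, "ty": 8.3, "tz": 7.0, "turn": 0, "jaw": 1}
    - {"tx": -11.2, "ty": 8.3, "tz": 7.0, "turn": 0, "jaw": 1}
    - {"tx": -11.2, "ty": 8.3, "tz": 7.0, "turn": 0, "jaw": 1}
    - {"tx": -11.2, "ty": 8.3, "tz": 7.0, "turn": 0, "jaw": 1}

```text
time_s: 1.45
position: [0.6054, 0.1595, 0.1181]
tool_rot: [[-0.232, 0.973, -0.004], [0.973, 0.232, -0.005], [-0.004, -0.005, -1.0]]
ft_force: [0.1, -0.8, -0.2]
grip_width: 0.0858
```

```bash
cat > pts.py <<'E'
from h import *
def comps(W,lo,hi,x,y,r):
    P=W.reshape(-1,3); P=P[~np.isnan(P[:,0])]
    return P[(P[:,2]>lo)&(P[:,2]<hi)&(np.hypot(P[:,0]-x,P[:,1]-y)<r)]
def fitcirc(P):
    A=np.c_[2*P[:,:2],np.ones(len(P))]; s=np.linalg.lstsq(A,(P[:,:2]**2).sum(1),rcond=None)[0]
    return s[:2].round(4),np.sqrt(s[2]+s[0]**2+s[1]**2).round(4)
E
python3 - <<'E'
from pts import *
im,d,c=grab("wrist","w2")
W=cloud(d,c)
P=comps(W,.0105,.016,.598,.169,.03)
print(len(P),P.mean(0),np.median(P[:,2]),cv2.minEnclosingCircle(P[:,:2].astype('f4')))
x,y=np.array(cv2.minEnclosingCircle(P[:,:2].astype('f4'))[0])
a=np.arctan2(P[:,1]-y,P[:,0]-x); r=np.hypot(P[:,0]-x,P[:,1]-y)
o=[];ii=[]
for k in np.linspace(-np.pi,np.pi,37)[:-1]:
    m=(a>=k)&(a<k+np.pi/18)
    if m.sum()>5: o.append(P[m][r[m].argmax()]);ii.append(P[m][r[m].argmin()])
print(len(o),fitcirc(np.array(o)),fitcirc(np.array(ii)))
G=comps(W,.03,.045,.525,.314,.04); print("grip",len(G))
goal(.598,.169,.024,104)
E
```

```text
3086 [0.59645202 0.17092081 0.01315021] 0.013186014375885865 ((0.5964159965515137, 0.17012515664100647), 0.025014188140630722)
36 (array([0.5966, 0.1701]), np.float64(0.0246)) (array([0.5966, 0.1701]), np.float64(0.0129))
grip 0
t 1.5 p [0.6038 0.1617 0.1197] yaw 103.51 Rz [-0.0038 -0.0037 -1.    ] w 0.0859 F [-1.4  1.2 -0.8]
move [ 0.87 -0.35  9.57] turn -0.5
```

>>> apply_moves:
  motion:
    - {"tx": 1.0, "ty": -0.5, "tz": 5, "turn": 0, "jaw": 0.5}
    - {"tx": 1.0, "ty": -0.5, "tz": 7, "turn": 0, "jaw": 0.45}
    - {"tx": 1.0, "ty": -0.5, "tz": 8, "turn": 0, "jaw": 0.45}
    - {"tx": 1.0, "ty": -0.5, "tz": 8, "turn": 0, "jaw": 0.45}
    - {"tx": 1.0, "ty": -0.5, "tz": 8, "turn": 0, "jaw": 0.45}

```text
time_s: 1.92
position: [0.5967, 0.1704, 0.041]
tool_rot: [[-0.234, 0.972, -0.002], [0.972, 0.234, -0.004], [-0.003, -0.003, -1.0]]
ft_force: [-0.4, 0.3, 0.7]
grip_width: 0.0622
```

```bash
python3 - <<'E'
from pts import *
im,d,c=grab("wrist","w3")
goal(.5966,.1701,.024,104)
s=telemetry.observe();R=s["tool_rot"];p=s["position"]
W=cloud(d,c); T=(W-p)@R
P=comps(W,.0105,.016,.598,.169,.03); print(len(P),P.mean(0),cv2.minEnclosingCircle(P[:,:2].astype('f4')))
# fingers in tool frame
for sg in(1,-1):
    m=(np.abs(T[...,0])<.02)&(T[...,1]*sg>.02)&(T[...,1]*sg<.07)&(W[...,2]>.018)
    Q=T[m]; print(sg,len(Q),"z max",np.nanpercentile(Q[:,2],[50,95,99]).round(4),"y", np.percentile(np.abs(Q[Q[:,2]>np.percentile(Q[:,2],80)][:,1]),[1,50,99]).round(4))
E
```

```text
t 1.97 p [0.5972 0.1704 0.0417] yaw 103.54 Rz [-7.0e-04 -3.4e-03 -1.0e+00] w 0.0617 F [-0.   0.5  0.4]
move [-0.   -0.06  1.77] turn -0.5
6010 [0.59627035 0.17161224 0.01314428] ((0.5966013073921204, 0.17016658186912537), 0.025153735652565956)
1 24846 z max [-0.0528 -0.0096  0.0047] y [0.0288 0.0332 0.0591]
-1 25480 z max [-0.0536 -0.0103  0.0045] y [0.0324 0.0371 0.0628]
```

```bash
python3 - <<'E'
from pts import *
z=np.load("wrist.npz");c=(dict(zip(("fx","fy","cx","cy"),z["K"])),z["R"],z["t"])
s=telemetry.observe();R=s["tool_rot"];p=s["position"]
W=cloud(z["d"],c);T=((W-p)@R).reshape(-1,3)
for sg in(1,-1):
    Q=T[(T[:,1]*sg>.025)&(T[:,1]*sg<.05)&(T[:,0]>-.01)&(T[:,0]<.02)&(T[:,2]<.024)]
    h,e=np.histogram(Q[:,2],bins=np.arange(-.02,.025,.002)); print(dict(zip((e[:-1]*1000).round(),h)))
    q=Q[(Q[:,2]>-.004)&(Q[:,2]<.006)]; print(q[:,0].min(),q[:,0].max(),np.percentile(q[:,1],[2,50,98]))
E
```

```text
{np.float64(-20.0): np.int64(165), np.float64(-18.0): np.int64(190), np.float64(-16.0): np.int64(187), np.float64(-14.0): np.int64(181), np.float64(-12.0): np.int64(155), np.float64(-10.0): np.int64(166), np.float64(-8.0): np.int64(161), np.float64(-6.0): np.int64(139), np.float64(-4.0): np.int64(136), np.float64(-2.0): np.int64(136), np.float64(-0.0): np.int64(129), np.float64(2.0): np.int64(114), np.float64(4.0): np.int64(104), np.float64(6.0): np.int64(88), np.float64(8.0): np.int64(51), np.float64(10.0): np.int64(37), np.float64(12.0): np.int64(4), np.float64(14.0): np.int64(0), np.float64(16.0): np.int64(0), np.float64(18.0): np.int64(0), np.float64(20.0): np.int64(0), np.float64(22.0): np.int64(0)}
-0.009997303429685701 0.012589755547884081 [0.02885158 0.02933065 0.04202894]
{np.float64(-20.0): np.int64(169), np.float64(-18.0): np.int64(174), np.float64(-16.0): np.int64(199), np.float64(-14.0): np.int64(166), np.float64(-12.0): np.int64(170), np.float64(-10.0): np.int64(154), np.float64(-8.0): np.int64(149), np.float64(-6.0): np.int64(145), np.float64(-4.0): np.int64(148), np.float64(-2.0): np.int64(127), np.float64(-0.0): np.int64(130), np.float64(2.0): np.int64(107), np.float64(4.0): np.int64(107), np.float64(6.0): np.int64(95), np.float64(8.0): np.int64(40), np.float64(10.0): np.int64(39), np.float64(12.0): np.int64(3), np.float64(14.0): np.int64(0), np.float64(16.0): np.int64(0), np.float64(18.0): np.int64(0), np.float64(20.0): np.int64(0), np.float64(22.0): np.int64(0)}
-0.009791241202822829 0.012491399370047118 [-0.04559941 -0.03308487 -0.03257374]
```

>>> apply_moves:
  motion:
    - {"tx": 0, "ty": 0.1, "tz": 1.2, "turn": 0, "jaw": 0.45}
    - {"tx": 0, "ty": 0.1, "tz": 2.2, "turn": 0, "jaw": 0.45}
    - {"tx": 0, "ty": 0.1, "tz": 2.2, "turn": 0, "jaw": 0.45}
    - {"tx": 0, "ty": 0.1, "tz": 2.2, "turn": 0, "jaw": 0.1}
    - {"tx": 0, "ty": 0.1, "tz": 2.2, "turn": 0, "jaw": -0.1}
  squeeze: 25

```text
time_s: 2.38
position: [0.5983, 0.1705, 0.02]
tool_rot: [[-0.234, 0.972, -0.0], [0.972, 0.234, -0.003], [-0.003, -0.001, -1.0]]
ft_force: [0.2, 0.8, 0.4]
grip_width: 0.0483
```

>>> apply_moves:
  motion:
    - {"tx": 0, "ty": 0, "tz": 0, "turn": 0, "jaw": -0.1}
    - {"tx": 0, "ty": 0, "tz": 0, "turn": 0, "jaw": -0.1}
    - {"tx": 0, "ty": 0, "tz": 0, "turn": 0, "jaw": -0.1}

```text
time_s: 2.63
position: [0.5985, 0.1705, 0.0202]
tool_rot: [[-0.234, 0.972, 0.0], [0.972, 0.234, -0.003], [-0.003, -0.001, -1.0]]
ft_force: [-0.4, 0.6, -0.2]
grip_width: 0.0483
```

>>> apply_moves:
  motion:
    - {"tx": 0, "ty": 0, "tz": -4, "turn": 0, "jaw": -0.1}
    - {"tx": 0, "ty": 0, "tz": -8, "turn": 0, "jaw": -0.1}
    - {"tx": 0, "ty": 0, "tz": -12, "turn": 0, "jaw": -0.1}
    - {"tx": -3, "ty": 0, "tz": -15, "turn": 0, "jaw": -0.1}
    - {"tx": -6, "ty": 0, "tz": -16, "turn": 0, "jaw": -0.1}

```text
time_s: 3.05
position: [0.6136, 0.1133, 0.1861]
tool_rot: [[-0.237, 0.971, 0.008], [0.971, 0.237, -0.003], [-0.005, 0.007, -1.0]]
ft_force: [1.7, 0.7, -0.3]
grip_width: 0.0483
```

```bash
python3 - <<'E'
from pts import *
goal(.545,-.180,.16,104)
E
```

```text
t 3.05 p [0.6136 0.1133 0.1861] yaw 103.71 Rz [ 0.0084 -0.0033 -1.    ] w 0.0483 F [ 1.7  0.7 -0.3]
move [-26.86 -13.64   2.64] turn -0.3
```

>>> apply_moves:
  motion:
    - {"tx": -26.9, "ty": -13.6, "tz": 2.6, "turn": 0, "jaw": -0.1}
    - {"tx": -26.9, "ty": -13.6, "tz": 2.6, "turn": 0, "jaw": -0.1}
    - {"tx": -26.9, "ty": -13.6, "tz": 2.6, "turn": 0, "jaw": -0.1}
    - {"tx": -26.9, "ty": -13.6, "tz": 2.6, "turn": 0, "jaw": -0.1}
    - {"tx": -26.9, "ty": -13.6, "tz": 2.6, "turn": 0, "jaw": -0.1}

```text
time_s: 3.47
position: [0.5653, -0.0917, 0.1667]
tool_rot: [[-0.237, 0.971, 0.009], [0.971, 0.237, -0.003], [-0.005, 0.008, -1.0]]
ft_force: [2.5, 0.7, 0.1]
grip_width: 0.0485
```

```bash
python3 - <<'E'
from pts import *
goal(.545,-.180,.15,104)
E
```

```text
t 3.47 p [ 0.5653 -0.0917  0.1667] yaw 103.72 Rz [ 0.0088 -0.0034 -1.    ] w 0.0485 F [2.5 0.7 0.1]
move [-8.09 -4.08  1.68] turn -0.3
```

>>> apply_moves:
  motion:
    - {"tx": -8.1, "ty": -4.1, "tz": 1.4, "turn": 0, "jaw": -0.1}
    - {"tx": -8.1, "ty": -4.1, "tz": 1.4, "turn": 0, "jaw": -0.1}
    - {"tx": -8.1, "ty": -4.1, "tz": 1.4, "turn": 0, "jaw": -0.1}
    - {"tx": -8.1, "ty": -4.1, "tz": 1.4, "turn": 0, "jaw": -0.1}
    - {"tx": -8.1, "ty": -4.1, "tz": 1.4, "turn": 0, "jaw": -0.1}

```text
time_s: 3.88
position: [0.5448, -0.1801, 0.1529]
tool_rot: [[-0.236, 0.972, 0.009], [0.972, 0.236, -0.003], [-0.005, 0.008, -1.0]]
ft_force: [0.5, 0.3, -0.5]
grip_width: 0.0482
```

```bash
python3 - <<'E'
from pts import *
im,d,c=grab("wrist","w4")
goal(.545,-.180,.14,104)
s=telemetry.observe();R=s["tool_rot"];p=s["position"]
W=cloud(d,c)
def rad(P,x,y,n=24):
    a=np.arctan2(P[:,1]-y,P[:,0]-x); r=np.hypot(P[:,0]-x,P[:,1]-y); o=[];ii=[]
    for k in np.linspace(-np.pi,np.pi,n+1)[:-1]:
        m=(a>=k)&(a<k+2*np.pi/n)
        if m.sum()>3: o.append(P[m][r[m].argmax()]);ii.append(P[m][r[m].argmin()])
    return np.array(o),np.array(ii)
for lo,hi,r0 in((.080,.1,.03),(.06,.068,.035),(.12,.16,.03)):
    P=comps(W,lo,hi,.545,-.18,r0); 
    if len(P)<20: print(lo,len(P)); continue
    x,y=P[:,:2].mean(0); o,i=rad(P,x,y)
    print(lo,len(P),"z",np.percentile(P[:,2],[5,50,95]).round(4),P.mean(0).round(4),"out",fitcirc(o),"in",fitcirc(i))
    print(" tool",((P.mean(0)-p)@R).round(4))
E
```

```text
t 3.93 p [ 0.545  -0.1792  0.1531] yaw 103.74 Rz [ 0.009 -0.003 -1.   ] w 0.0481 F [ 0.   0.5 -0.1]
move [-0.07 -0.03  1.31] turn -0.3
0.08 305 z [0.0808 0.0858 0.0886] [ 0.5422 -0.1709  0.0853] out (array([ 0.5443, -0.1799]), np.float64(0.0118)) in (array([ 0.5419, -0.1707]), np.float64(0.0011))
 tool [ 0.0091 -0.0013  0.0677]
0.06 2946 z [0.0631 0.0643 0.0657] [ 0.5421 -0.1708  0.0643] out (array([ 0.5442, -0.1801]), np.float64(0.0265)) in (array([ 0.5453, -0.1864]), np.float64(0.0165))
 tool [ 0.0093 -0.0016  0.0887]
0.12 9695 z [0.1412 0.1463 0.1537] [ 0.5433 -0.1781  0.1464] out (array([ 0.5437, -0.1797]), np.float64(0.0255)) in (array([ 0.5434, -0.1799]), np.float64(0.0128))
 tool [ 0.0016 -0.0015  0.0066]
```

View pics/w4.png

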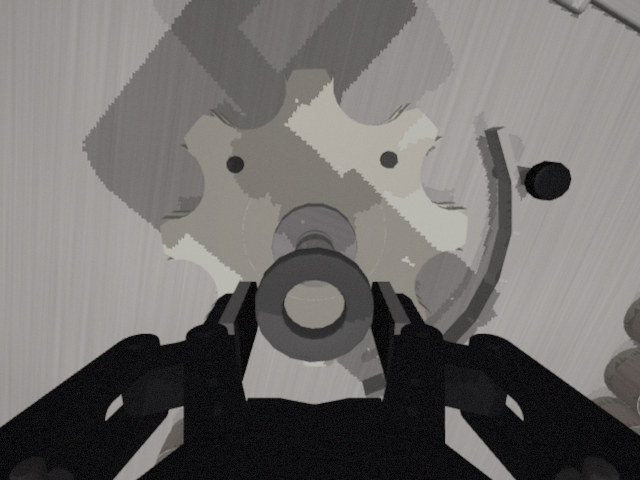

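Washer is gripped flat at (314,305). The spindle and cup show behind it at (314,235), and the spindle top is at z about 0.089. I'll take one settled measurement before lowering.

```bash
cat >> pts.py <<'E'
def rad(P,x,y,n=24):
    a=np.arctan2(P[:,1]-y,P[:,0]-x); r=np.hypot(P[:,0]-x,P[:,1]-y); o=[];ii=[]
    for k in np.linspace(-np.pi,np.pi,n+1)[:-1]:
        m=(a>=k)&(a<k+2*np.pi/n)
        if m.sum()>3: o.append(P[m][r[m].argmax()]);ii.append(P[m][r[m].argmin()])
    return np.array(o),np.array(ii)
E
python3 - <<'E'
from pts import *
im,d,c=grab("wrist")
goal(.545,-.180,.14,104)
p=telemetry.observe()["position"]
W=cloud(d,c)
for lo,hi,r0 in((.080,.1,.03),(.06,.068,.035),(.142,.152,.03)):
    P=comps(W,lo,hi,.545,-.18,r0); 
    x,y=P[:,:2].mean(0); o,i=rad(P,x,y)
    print(lo,len(P),"out",fitcirc(o),"in",fitcirc(i))
    A=np.c_[P[:,:2]-[.5443,-.18],np.ones(len(P))]; k=np.linalg.lstsq(A,P[:,2],rcond=None)[0]
    k=np.linalg.lstsq(A[np.abs(A@k-P[:,2])<.002],P[np.abs(A@k-P[:,2])<.002,2],rcond=None)[0];print("plane",k.round(4))
P=comps(W,.087,.1,.545,-.18,.03);print(len(P),P[:,2].max(),np.median(P[:,2]))
E
```

```text
t 3.98 p [ 0.5452 -0.1788  0.1531] yaw 103.8 Rz [ 0.0091 -0.0032 -1.    ] w 0.0482 F [ 0.4 -0.3 -1. ]
move [-0.1  -0.06  1.31] turn -0.2
0.08 260 out (array([ 0.5441, -0.1796]), np.float64(0.0115)) in (array([ 0.5416, -0.1709]), np.float64(0.0013))
plane [ 0.0802 -0.2038  0.0875]
0.06 2926 out (array([ 0.5443, -0.1801]), np.float64(0.0267)) in (array([ 0.545 , -0.1862]), np.float64(0.0163))
plane [ 0.001  -0.0032  0.0644]
0.142 8480 out (array([ 0.5439, -0.179 ]), np.float64(0.0255)) in (array([ 0.5436, -0.179 ]), np.float64(0.0127))
plane [ 0.012  -0.003   0.1464]
49 0.08948253970837049 0.08753093046369013
```

```bash
python3 - <<'E'
from pts import *
goal(.5457,-.1799,.108)
goal(.5457,-.1799,.082)
E
```

```text
t 3.98 p [ 0.5452 -0.1788  0.1531] yaw 103.8 Rz [ 0.0091 -0.0032 -1.    ] w 0.0482 F [ 0.4 -0.3 -1. ]
move [-0.09 -0.01  4.51] turn 0
t 3.98 p [ 0.5452 -0.1788  0.1531] yaw 103.8 Rz [ 0.0091 -0.0032 -1.    ] w 0.0482 F [ 0.4 -0.3 -1. ]
move [-0.08 -0.03  7.11] turn 0
```

>>> apply_moves:
  motion:
    - {"tx": -0.09, "ty": -0.01, "tz": 1.5, "turn": 0, "jaw": -0.1}
    - {"tx": -0.09, "ty": -0.01, "tz": 3.5, "turn": 0, "jaw": -0.1}
    - {"tx": -0.09, "ty": -0.01, "tz": 4.5, "turn": 0, "jaw": -0.1}
    - {"tx": -0.09, "ty": -0.01, "tz": 4.5, "turn": 0, "jaw": -0.1}
    - {"tx": -0.09, "ty": -0.01, "tz": 4.5, "turn": 0, "jaw": -0.1}

```text
time_s: 4.4
position: [0.546, -0.179, 0.1083]
tool_rot: [[-0.24, 0.971, 0.009], [0.971, 0.24, -0.003], [-0.005, 0.008, -1.0]]
ft_force: [-0.2, 0.4, 0.5]
grip_width: 0.0481
```

```bash
python3 - <<'E'
from pts import *
goal(.5457,-.1799,.102)
im,d,c=grab("wrist","w5")
goal(.5457,-.1799,.102)
cv2.imwrite("pics/w5c.png",cv2.resize(im[200:420,180:450,::-1],None,fx=2.5,fy=2.5))
E
```

```text
t 4.4 p [ 0.546  -0.179   0.1083] yaw 103.87 Rz [ 0.0087 -0.0029 -1.    ] w 0.0481 F [-0.2  0.4  0.5]
move [-0.07 -0.06  0.63] turn 0
t 4.45 p [ 0.5462 -0.1794  0.1089] yaw 103.85 Rz [ 0.01   -0.0036 -0.9999] w 0.0484 F [-0.7 -1.1  0.6]
move [-0.03 -0.07  0.69] turn 0
```

View pics/w5c.png

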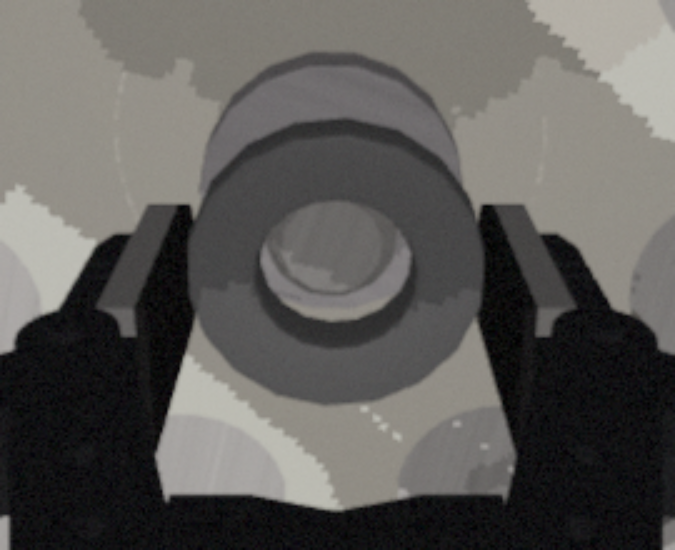

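The spindle top shows through the bore and is laterally centred at about (333,245) in the crop. I'll work out the fore-aft offset from depth.

```bash
python3 - <<'E'
from pts import *
im,d,c=grab("wrist")
s=telemetry.observe();R=s["tool_rot"];p=s["position"]
W=cloud(d,c)
for lo,hi,r0 in((.0875,.0915,.03),(.060,.068,.035),(.098,.106,.03)):
    P=comps(W,lo,hi,.545,-.18,r0); x,y=P[:,:2].mean(0); o,i=rad(P,x,y)
    T=(P-p)@R
    print(lo,len(P),"z",np.median(P[:,2]).round(4),"out",fitcirc(o),"in",fitcirc(i),"tool ext",T[:,:2].min(0).round(4),T[:,:2].max(0).round(4))
goal(.5457,-.1799,.102)
E
```

```text
0.0875 1242 z 0.089 out (array([ 0.5445, -0.1807]), np.float64(0.0096)) in (array([ 0.5446, -0.1804]), np.float64(0.0013)) tool ext [-0.0095 -0.0128] [0.0081 0.0078]
0.06 2874 z 0.0642 out (array([ 0.5443, -0.1794]), np.float64(0.0262)) in (array([ 0.5453, -0.1826]), np.float64(0.0192)) tool ext [-0.0265 -0.0293] [0.0271 0.0239]
0.098 8325 z 0.1023 out (array([ 0.5448, -0.1792]), np.float64(0.0255)) in (array([ 0.5448, -0.1793]), np.float64(0.0128)) tool ext [-0.0242 -0.0291] [0.0254 0.0262]
t 4.5 p [ 0.5463 -0.1797  0.1092] yaw 103.84 Rz [ 0.0106 -0.004  -0.9999] w 0.0484 F [ 0.2  0.2 -0.7]
move [-0.   -0.07  0.72] turn 0
```

```bash
python3 - <<'E'
from pts import *
goal(.5460,-.1806,.099)
goal(.5460,-.1806,.0825)
E
```

```text
t 4.5 p [ 0.5463 -0.1797  0.1092] yaw 103.84 Rz [ 0.0106 -0.004  -0.9999] w 0.0484 F [ 0.2  0.2 -0.7]
move [-0.08 -0.06  1.02] turn 0
t 4.5 p [ 0.5463 -0.1797  0.1092] yaw 103.84 Rz [ 0.0106 -0.004  -0.9999] w 0.0484 F [ 0.2  0.2 -0.7]
move [-0.07 -0.08  2.67] turn 0
```

>>> apply_moves:
  motion:
    - {"tx": -0.08, "ty": -0.06, "tz": 0.1, "turn": 0, "jaw": -0.1}
    - {"tx": -0.08, "ty": -0.06, "tz": 0.4, "turn": 0, "jaw": -0.1}
    - {"tx": -0.08, "ty": -0.06, "tz": 0.7, "turn": 0, "jaw": -0.1}
    - {"tx": -0.08, "ty": -0.06, "tz": 1.0, "turn": 0, "jaw": -0.1}
    - {"tx": -0.08, "ty": -0.06, "tz": 1.0, "turn": 0, "jaw": -0.1}

```text
time_s: 4.92
position: [0.5457, -0.1805, 0.0985]
tool_rot: [[-0.239, 0.971, 0.01], [0.971, 0.239, -0.003], [-0.006, 0.009, -1.0]]
ft_force: [0.0, 0.0, -0.7]
grip_width: 0.048
```

```bash
python3 - <<'E'
from pts import *
im,d,c=grab("wrist","w6")
s=telemetry.observe();R=s["tool_rot"];p=s["position"]
W=cloud(d,c)
P=comps(W,p[2]-.011,p[2]-.003,.545,-.18,.03)
for lo,hi,r0 in((.0875,.0915,.011),(p[2]-.011,p[2]-.003,.03)):
    P=comps(W,lo,hi,.545,-.18,r0); 
    if r0==.03:P=P[np.hypot(P[:,0]-.545,P[:,1]+.18)>.012]
    x,y=P[:,:2].mean(0); o,i=rad(P,x,y)
    print(lo,len(P),"z",np.median(P[:,2]).round(4),"out",fitcirc(o),"in",fitcirc(i))
goal(.5460,-.1806,.0825)
E
```

```text
0.0875 1607 z 0.089 out (array([ 0.5443, -0.1796]), np.float64(0.0102)) in (array([ 0.5443, -0.1795]), np.float64(0.0013))
0.08775639601304538 8322 z 0.0918 out (array([ 0.5445, -0.1803]), np.float64(0.0255)) in (array([ 0.5443, -0.1803]), np.float64(0.0128))
t 4.97 p [ 0.5458 -0.1806  0.0988] yaw 103.83 Rz [ 0.0099 -0.0036 -0.9999] w 0.048 F [-0.3 -0.5 -0.1]
move [0.   0.   1.63] turn 0
```

>>> apply_moves:
  motion:
    - {"tx": 0.03, "ty": 0.02, "tz": 0.5, "turn": 0, "jaw": -0.1}
    - {"tx": 0.03, "ty": 0.02, "tz": 1.0, "turn": 0, "jaw": -0.1}
    - {"tx": 0.03, "ty": 0.02, "tz": 1.4, "turn": 0, "jaw": -0.1}
    - {"tx": 0.03, "ty": 0.02, "tz": 1.75, "turn": 0, "jaw": -0.1}
    - {"tx": 0.03, "ty": 0.02, "tz": 1.75, "turn": 0, "jaw": -0.1}

```text
time_s: 5.38
position: [0.5459, -0.1802, 0.0804]
tool_rot: [[-0.239, 0.971, 0.009], [0.971, 0.239, -0.003], [-0.005, 0.008, -1.0]]
ft_force: [-0.4, 1.2, 0.2]
grip_width: 0.048
```

>>> apply_moves:
  motion:
    - {"tx": 0, "ty": 0, "tz": 0, "turn": 0, "jaw": 0.1}
    - {"tx": 0, "ty": 0, "tz": 0, "turn": 0, "jaw": 0.2}
    - {"tx": 0, "ty": 0, "tz": 0, "turn": 0, "jaw": 0.3}
    - {"tx": 0, "ty": 0, "tz": 0, "turn": 0, "jaw": 0.4}
    - {"tx": 0, "ty": 0, "tz": 0, "turn": 0, "jaw": 0.4}

```text
time_s: 5.8
position: [0.546, -0.1802, 0.0805]
tool_rot: [[-0.239, 0.971, 0.009], [0.971, 0.239, -0.003], [-0.005, 0.008, -1.0]]
ft_force: [-0.0, 0.0, -0.2]
grip_width: 0.06
```

```bash
cat > lookw.py <<'E'
from pts import *
im,d,c=grab("wrist"); W=cloud(d,c)
P=comps(W,.066,.080,.5444,-.18,.03); print("washer z",np.percentile(P[:,2],[5,50,95]).round(4))
P=P[(np.abs(P[:,2]-np.median(P[:,2]))<.003)]; P=P[np.hypot(P[:,0]-.5444,P[:,1]+.18)>.011]
o,i=rad(P,.5444,-.18); print("washer",fitcirc(o),fitcirc(i))
A=np.c_[P[:,:2]-[.5444,-.18],np.ones(len(P))];print("plane",np.linalg.lstsq(A,P[:,2],rcond=None)[0].round(4))
P=comps(W,.0865,.0915,.5444,-.18,.012); o,i=rad(P,.5444,-.18); print("spindle",np.median(P[:,2]),fitcirc(o))
goal(.545,-.18,.16)
E
python3 lookw.py
```

```text
washer z [0.0699 0.0742 0.0756]
washer (array([ 0.5446, -0.1802]), np.float64(0.0258)) (array([ 0.5452, -0.1836]), np.float64(0.0141))
plane [ 0.0017 -0.0071  0.0742]
spindle 0.08885528503217428 (array([ 0.5441, -0.1794]), np.float64(0.011))
t 5.85 p [ 0.5459 -0.1802  0.0805] yaw 103.83 Rz [ 0.009  -0.0031 -1.    ] w 0.0599 F [ 0.1  0.5 -0.3]
move [ 0.   -0.02 -7.95] turn 0
```

Washer is flat on the cup with its top at 0.0742, centred to about 0.5 mm. Rising and going to the clip.

>>> apply_moves:
  motion:
    - {"tx": 0, "ty": 0, "tz": -2, "turn": 0, "jaw": 0.4}
    - {"tx": 0, "ty": 0, "tz": -6, "turn": 0, "jaw": 0.4}
    - {"tx": 0, "ty": 0, "tz": -10, "turn": 0, "jaw": 0.4}
    - {"tx": 2, "ty": 0, "tz": -12, "turn": 0, "jaw": 0.4}
    - {"tx": 4, "ty": 0, "tz": -12, "turn": 0, "jaw": 0.4}

```text
time_s: 6.27
position: [0.5368, -0.1419, 0.2053]
tool_rot: [[-0.238, 0.971, 0.018], [0.971, 0.238, -0.007], [-0.011, 0.015, -1.0]]
ft_force: [1.2, -0.1, -0.5]
grip_width: 0.0596
```

```bash
python3 - <<'E'
from pts import *
goal(.50,.29,.19,27)
E
```

```text
t 6.27 p [ 0.5368 -0.1419  0.2053] yaw 103.75 Rz [ 0.0175 -0.0075 -0.9998] w 0.0596 F [ 1.2 -0.1 -0.5]
move [42.84  6.68  1.14] turn 76.7
```

>>> apply_moves:
  motion:
    - {"tx": 42.8, "ty": 6.7, "tz": 1.1, "turn": 76.7, "jaw": 0.2}
    - {"tx": 42.8, "ty": 6.7, "tz": 1.1, "turn": 76.7, "jaw": 0.2}
    - {"tx": 42.8, "ty": 6.7, "tz": 1.1, "turn": 76.7, "jaw": 0.2}
    - {"tx": 42.8, "ty": 6.7, "tz": 1.1, "turn": 76.7, "jaw": 0.2}
    - {"tx": 42.8, "ty": 6.7, "tz": 1.1, "turn": 76.7, "jaw": 0.2}

```text
time_s: 6.68
position: [0.5198, 0.0515, 0.1961]
tool_rot: [[0.332, 0.943, 0.014], [0.943, -0.332, -0.004], [0.001, 0.014, -1.0]]
ft_force: [0.6, -0.3, -0.1]
grip_width: 0.0515
```

```bash
python3 - <<'E'
from pts import *
goal(.50,.29,.19,27)
E
```

```text
t 6.68 p [0.5198 0.0515 0.1961] yaw 70.61 Rz [ 0.0139 -0.0036 -0.9999] w 0.0515 F [ 0.6 -0.3 -0.1]
move [21.84 -9.79  0.5 ] turn 43.6
```

>>> apply_moves:
  motion:
    - {"tx": 21.8, "ty": -9.8, "tz": 0.5, "turn": 43.6, "jaw": 0.2}
    - {"tx": 21.8, "ty": -9.8, "tz": 0.5, "turn": 43.6, "jaw": 0.2}
    - {"tx": 21.8, "ty": -9.8, "tz": 0.5, "turn": 43.6, "jaw": 0.2}
    - {"tx": 21.8, "ty": -9.8, "tz": 0.5, "turn": 43.6, "jaw": 0.2}
    - {"tx": 21.8, "ty": -9.8, "tz": 0.5, "turn": 43.6, "jaw": 0.2}

```text
time_s: 7.1
position: [0.5044, 0.2369, 0.1915]
tool_rot: [[0.781, 0.624, 0.014], [0.624, -0.781, -0.003], [0.009, 0.011, -1.0]]
ft_force: [0.9, -0.2, 0.6]
grip_width: 0.0513
```

```bash
python3 - <<'E'
from pts import *
goal(.50,.30,.16,27)
E
```

```text
t 7.1 p [0.5044 0.2369 0.1915] yaw 38.63 Rz [ 0.014  -0.0035 -0.9999] w 0.0513 F [ 0.9 -0.2  0.6]
move [ 3.57 -5.24  3.12] turn 11.6
```

>>> apply_moves:
  motion:
    - {"tx": 3.6, "ty": -5.2, "tz": 3.1, "turn": 11.6, "jaw": 0.2}
    - {"tx": 3.6, "ty": -5.2, "tz": 3.1, "turn": 11.6, "jaw": 0.2}
    - {"tx": 3.6, "ty": -5.2, "tz": 3.1, "turn": 11.6, "jaw": 0.2}
    - {"tx": 3.6, "ty": -5.2, "tz": 3.1, "turn": 11.6, "jaw": 0.2}
    - {"tx": 3.6, "ty": -5.2, "tz": 3.1, "turn": 11.6, "jaw": 0.2}

```text
time_s: 7.52
position: [0.5007, 0.2995, 0.1605]
tool_rot: [[0.89, 0.455, 0.014], [0.455, -0.89, -0.004], [0.011, 0.01, -1.0]]
ft_force: [0.0, -0.1, 1.0]
grip_width: 0.0513
```

```bash
cat > lookc.py <<'E'
from pts import *
im,d,c=grab("wrist","c1"); W=cloud(d,c)
s=telemetry.observe();R=s["tool_rot"];p=s["position"]
P=comps(W,.033,.042,.525,.314,.035)
r=cv2.minAreaRect(P[:,:2].astype('f4')); print("top",len(P),np.median(P[:,2]),P.mean(0).round(4),"rect",np.round(r[0],4),np.round(r[1],4),r[2])
# wire
Q=comps(W,.0062,.0095,.54,.32,.05); print("wire",len(Q),Q.mean(0).round(4))
for yaw in np.arange(18,37,3):
    u=np.array([np.cos(np.radians(yaw)),np.sin(np.radians(yaw))]);v=np.array([-u[1],u[0]])
    a=P[:,:2]@u; b=P[:,:2]@v
    print(yaw,"x",np.percentile(a,[1,99]).round(4),"y all",np.percentile(b,[1,99]).round(4),"y of back part",np.percentile(b[a<np.percentile(a,1)+.02],[1,99]).round(4), "wire y mean",(Q[:,:2]@v).mean().round(4))
goal(.50,.30,.16,27)
cv2.imwrite("pics/c1c.png",im[:,:,::-1])
E
python3 lookc.py
```

```text
top 1059 0.03713491175784177 [0.5259 0.3146 0.037 ] rect [0.5243 0.3137] [0.0297 0.0298] 27.09830093383789
wire 698 [0.547  0.3253 0.0079]
18 x [0.5809 0.6114] y all [0.1252 0.1518] y of back part [0.1275 0.1439] wire y mean 0.1404
21 x [0.5873 0.6173] y all [0.093  0.1198] y of back part [0.0967 0.1125] wire y mean 0.1077
24 x [0.592  0.6216] y all [0.0606 0.0875] y of back part [0.0655 0.0808] wire y mean 0.0747
27 x [0.595  0.6243] y all [0.0281 0.055 ] y of back part [0.0341 0.049 ] wire y mean 0.0415
30 x [0.5963 0.6259] y all [-0.0045  0.0224] y of back part [0.0022 0.0175] wire y mean 0.0082
33 x [0.596 0.626] y all [-0.0372 -0.0104] y of back part [-0.0299 -0.014 ] wire y mean -0.0251
36 x [0.594  0.6244] y all [-0.0697 -0.0431] y of back part [-0.0618 -0.0453] wire y mean -0.0583
t 7.57 p [0.5009 0.2991 0.1608] yaw 27.04 Rz [ 0.0149 -0.0035 -0.9999] w 0.0512 F [ 0.9 -0.8  0.1]
move [-0.04 -0.12  0.08] turn 0.0
```

View pics/c1.png

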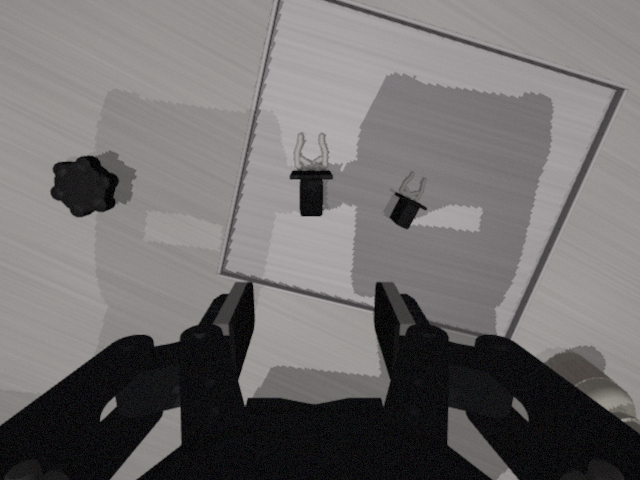

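The view shows the clip grip at (312,195) with its mouth up, aligned with the tool at yaw 27°. The small clip is at (405,210), clear of the fingers. I'll grip with the fingertips about 5 mm above the wire's underside.

```bash
python3 - <<'E'
from pts import *
u=np.array([np.cos(np.radians(27)),np.sin(np.radians(27))])
x,y=np.array([.5228,.3111])+.002*u
print(x,y)
goal(x,y,.065,27)
goal(x,y,.025,27)
E
```

```text
0.5245820130483768 0.3120079809994791
t 7.57 p [0.5009 0.2991 0.1608] yaw 27.04 Rz [ 0.0149 -0.0035 -0.9999] w 0.0512 F [ 0.9 -0.8  0.1]
move [ 2.58 -0.17  9.61] turn 0.0
t 7.57 p [0.5009 0.2991 0.1608] yaw 27.04 Rz [ 0.0149 -0.0035 -0.9999] w 0.0512 F [ 0.9 -0.8  0.1]
move [ 2.54 -0.21 13.61] turn 0.0
```

>>> apply_moves:
  motion:
    - {"tx": 2.5, "ty": -0.2, "tz": 3, "turn": 0, "jaw": 0.2}
    - {"tx": 2.5, "ty": -0.2, "tz": 7, "turn": 0, "jaw": 0.1}
    - {"tx": 2.5, "ty": -0.2, "tz": 9.5, "turn": 0, "jaw": 0.1}
    - {"tx": 2.5, "ty": -0.2, "tz": 9.5, "turn": 0, "jaw": 0}
    - {"tx": 2.5, "ty": -0.2, "tz": 9.5, "turn": 0, "jaw": 0}

```text
time_s: 7.98
position: [0.5241, 0.311, 0.0664]
tool_rot: [[0.891, 0.453, 0.014], [0.454, -0.891, -0.004], [0.011, 0.01, -1.0]]
ft_force: [0.3, 0.4, 0.5]
grip_width: 0.0426
```

```bash
python3 - <<'E'
from pts import *
im,d,c=grab("wrist","c2"); W=cloud(d,c)
s=telemetry.observe();R=s["tool_rot"];p=s["position"]
P=comps(W,.033,.042,.525,.314,.035); T=(P-p)@R
print("grip top in tool: x",np.percentile(T[:,0],[1,99]).round(4),"y back",np.percentile(T[T[:,0]<T[:,0].min()+.02][:,1],[1,99]).round(4), np.median(P[:,2]))
T=((W-p)@R).reshape(-1,3)
for sg in(1,-1):
    Q=T[(T[:,1]*sg>.012)&(T[:,1]*sg<.04)&(np.abs(T[:,0])<.02)&(T[:,2]>-.015)&(T[:,2]<.02)]
    print(sg,"pad y",np.percentile(np.abs(Q[:,1]),[2,50]).round(4),"x",np.percentile(Q[:,0],[1,99]).round(4),"tip",np.percentile(Q[:,2],99).round(4))
goal(.5246,.3120,.025,27)
E
```

```text
grip top in tool: x [-0.0139  0.0151] y back [-0.0106  0.0049] 0.037033915807210056
1 pad y [0.0202 0.0218] x [-0.0125  0.0095] tip 0.015
-1 pad y [0.0222 0.0237] x [-0.0125  0.0095] tip 0.0152
t 8.03 p [0.5247 0.3114 0.0679] yaw 26.99 Rz [ 0.0171 -0.0027 -0.9998] w 0.043 F [0.2 1.3 1.3]
move [-0.05 -0.1   4.29] turn -0.0
```

>>> apply_moves:
  motion:
    - {"tx": 0.2, "ty": -0.18, "tz": 0.5, "turn": 0, "jaw": 0}
    - {"tx": 0.2, "ty": -0.18, "tz": 2.0, "turn": 0, "jaw": 0}
    - {"tx": 0.2, "ty": -0.18, "tz": 3.5, "turn": 0, "jaw": 0}
    - {"tx": 0.2, "ty": -0.18, "tz": 4.25, "turn": 0, "jaw": 0}
    - {"tx": 0.2, "ty": -0.18, "tz": 4.25, "turn": 0, "jaw": -0.4}

```text
time_s: 8.45
position: [0.5264, 0.3137, 0.0253]
tool_rot: [[0.891, 0.454, 0.017], [0.454, -0.891, -0.003], [0.014, 0.01, -1.0]]
ft_force: [0.1, -0.8, -0.2]
grip_width: 0.0322
```

>>> apply_moves:
  motion:
    - {"tx": 0, "ty": 0, "tz": 0, "turn": 0, "jaw": -0.5}
    - {"tx": 0, "ty": 0, "tz": 0, "turn": 0, "jaw": -0.7}
    - {"tx": 0, "ty": 0, "tz": 0, "turn": 0, "jaw": -0.9}
    - {"tx": 0, "ty": 0, "tz": 0, "turn": 0, "jaw": -0.9}
    - {"tx": 0, "ty": 0, "tz": 0, "turn": 0, "jaw": -0.9}
  squeeze: 60

```text
time_s: 8.87
position: [0.5271, 0.314, 0.0267]
tool_rot: [[0.891, 0.454, 0.019], [0.454, -0.891, -0.002], [0.016, 0.011, -1.0]]
ft_force: [0.4, -1.0, 6.3]
grip_width: 0.0146
```

>>> apply_moves:
  motion:
    - {"tx": 0, "ty": 0, "tz": -1, "turn": 0, "jaw": -0.9}
    - {"tx": 0, "ty": 0, "tz": -4, "turn": 0, "jaw": -0.9}
    - {"tx": 0, "ty": 0, "tz": -8, "turn": 0, "jaw": -0.9}
    - {"tx": 0, "ty": 0, "tz": -12, "turn": 0, "jaw": -0.9}
    - {"tx": 0, "ty": 0, "tz": -13, "turn": 0, "jaw": -0.9}

```text
time_s: 9.28
position: [0.5263, 0.3151, 0.1641]
tool_rot: [[0.891, 0.454, 0.029], [0.454, -0.891, 0.002], [0.027, 0.012, -1.0]]
ft_force: [1.2, 0.1, 0.2]
grip_width: 0.0151
```

```bash
python3 - <<'E'
from pts import *
goal(.475,-.225,.15,27)
E
```

```text
t 9.28 p [0.5263 0.3151 0.1641] yaw 27.0 Rz [ 0.0292  0.0017 -0.9996] w 0.0151 F [1.2 0.1 0.2]
move [-29.12  45.78   1.17] turn 0.0
```

>>> apply_moves:
  motion:
    - {"tx": -29, "ty": 45.5, "tz": 1, "turn": 0, "jaw": -0.9}
    - {"tx": -29, "ty": 45.5, "tz": 1, "turn": 0, "jaw": -0.9}
    - {"tx": -29, "ty": 45.5, "tz": 1, "turn": 0, "jaw": -0.9}
    - {"tx": -29, "ty": 45.5, "tz": 1, "turn": 0, "jaw": -0.9}
    - {"tx": -29, "ty": 45.5, "tz": 1, "turn": 0, "jaw": -0.9}

```text
time_s: 9.7
position: [0.5046, 0.1052, 0.1553]
tool_rot: [[0.89, 0.454, 0.03], [0.454, -0.891, 0.002], [0.027, 0.012, -1.0]]
ft_force: [0.7, -0.1, -0.6]
grip_width: 0.0153
```

```bash
python3 - <<'E'
from pts import *
goal(.475,-.215,.15,27)
E
```

```text
t 9.7 p [0.5046 0.1052 0.1553] yaw 27.04 Rz [ 0.0298  0.0017 -0.9996] w 0.0153 F [ 0.7 -0.1 -0.6]
move [-17.2   27.18   0.39] turn 0.0
```

>>> apply_moves:
  motion:
    - {"tx": -17.2, "ty": 27.2, "tz": -0.5, "turn": 0, "jaw": -0.9}
    - {"tx": -17.2, "ty": 27.2, "tz": -0.5, "turn": 0, "jaw": -0.9}
    - {"tx": -17.2, "ty": 27.2, "tz": -0.5, "turn": 0, "jaw": -0.9}
    - {"tx": -17.2, "ty": 27.2, "tz": -0.5, "turn": 0, "jaw": -0.9}
    - {"tx": -17.2, "ty": 27.2, "tz": -0.5, "turn": 0, "jaw": -0.9}

```text
time_s: 10.12
position: [0.485, -0.1024, 0.158]
tool_rot: [[0.89, 0.454, 0.03], [0.455, -0.891, 0.001], [0.028, 0.013, -1.0]]
ft_force: [0.8, 1.3, -0.5]
grip_width: 0.015
```

```bash
python3 - <<'E'
from pts import *
goal(.475,-.215,.15,27)
E
```

```text
t 10.12 p [ 0.485  -0.1024  0.158 ] yaw 27.05 Rz [ 0.0304  0.0014 -0.9995] w 0.015 F [ 0.8  1.3 -0.5]
move [-6.03  9.57  0.76] turn 0.0
```

>>> apply_moves:
  motion:
    - {"tx": -6, "ty": 9.6, "tz": 0, "turn": 0, "jaw": -0.9}
    - {"tx": -6, "ty": 9.6, "tz": 0, "turn": 0, "jaw": -0.9}
    - {"tx": -6, "ty": 9.6, "tz": 0, "turn": 0, "jaw": -0.9}
    - {"tx": -6, "ty": 9.6, "tz": 0, "turn": 0, "jaw": -0.9}
    - {"tx": -6, "ty": 9.6, "tz": 0, "turn": 0, "jaw": -0.9}

```text
time_s: 10.53
position: [0.4748, -0.2166, 0.1577]
tool_rot: [[0.892, 0.452, 0.03], [0.452, -0.892, 0.001], [0.028, 0.013, -1.0]]
ft_force: [0.8, -0.2, -0.9]
grip_width: 0.0151
```

```bash
python3 - <<'E'
from pts import *
goal(.475,-.215,.15,27)
im,d,c=grab("wrist","k1"); W=cloud(d,c)
s=telemetry.observe();R=s["tool_rot"];p=s["position"]
T=((W-p)@R)
m=(np.abs(T[...,1])<.02)&(T[...,0]>.016)&(T[...,0]<.06)&(T[...,2]>.005)&(T[...,2]<.035)
Q=T[m]; print("wire",len(Q),np.percentile(Q[:,0],[1,99]).round(4),np.percentile(Q[:,1],[1,99]).round(4),np.percentile(Q[:,2],[5,50,95]).round(4))
G=T[(np.abs(T[...,1])<.02)&(T[...,0]>-.03)&(T[...,0]<.03)&(T[...,2]>-.018)&(T[...,2]<-.004)]
print("grip top",len(G),np.percentile(G[:,0],[1,99]).round(4),np.median(G[:,2]).round(4))
# wire pitch in world
Wq=W[m]; k=np.linalg.lstsq(np.c_[Wq[:,:2]-Wq[:,:2].mean(0),np.ones(len(Wq))],Wq[:,2],rcond=None)[0];print("wire plane",k.round(3), Wq.mean(0).round(4))
goal(.475,-.215,.12,27)
E
```

```text
t 10.53 p [ 0.4748 -0.2166  0.1577] yaw 26.88 Rz [ 0.0305  0.0014 -0.9995] w 0.0151 F [ 0.8 -0.2 -0.9]
move [ 0.07 -0.14  0.78] turn -0.1
wire 1932 [0.0161 0.04  ] [-0.0125  0.0127] [0.018  0.0192 0.0209]
grip top 4858 [-0.0156  0.0133] -0.0104
wire plane [ 0.007 -0.015  0.139] [ 0.4985 -0.2036  0.1391]
t 10.58 p [ 0.4749 -0.2153  0.1577] yaw 26.98 Rz [ 0.0302  0.0018 -0.9995] w 0.0147 F [0.4 0.4 0.1]
move [-0.08 -0.06  3.77] turn -0.0
```

View pics/k1.png

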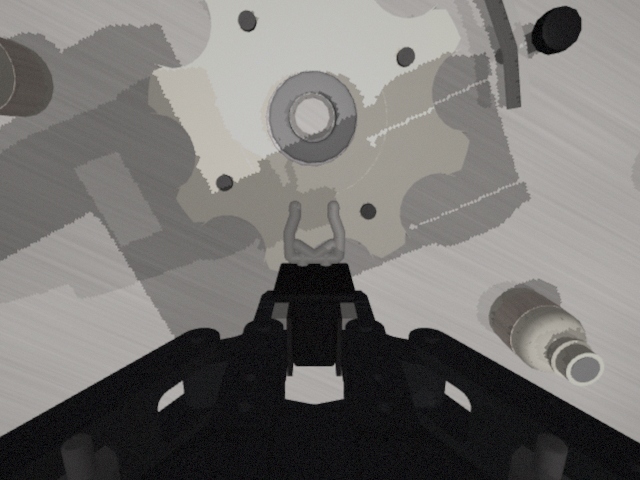

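The clip is held square at (315,235) with its wire level, and the spindle at (313,117) is straight ahead. Measuring both in the tool frame.

```bash
cat > meas.py <<'E'
from pts import *
def meas(save=None,px=.5444,py=-.18):
    im,d,c=grab("wrist",save); W=cloud(d,c)
    s=telemetry.observe();R=s["tool_rot"];p=s["position"]; yw=np.arctan2(R[1,0],R[0,0]); u=np.array([np.cos(yw),np.sin(yw)]);v=np.array([u[1],-u[0]])
    T=(W-p)@R
    f=lambda q:(((q-p[:2])@u)*1000).round(1).tolist() if np.ndim(q)==1 else 0
    P=comps(W,.0865,.0915,px,py,.02); o,_=rad(P,*P[:,:2].mean(0)); sc,sr=fitcirc(o)
    print("spindle",len(P),np.median(P[:,2]).round(4),sc,sr,"ahead/right mm",f(sc),((sc-p[:2])@v*1000).round(1))
    P=comps(W,.060,.0775,px,py,.027); P=P[np.hypot(*(P[:,:2]-[px,py]).T)>.013]; zt=np.median(P[:,2]); P=P[abs(P[:,2]-zt)<.002]
    o,_=rad(P,px,py); wc,wr=fitcirc(o); print("washer top",zt.round(4),wc,wr)
    m=(np.abs(T[...,1])<.02)&(T[...,0]>.020)&(T[...,0]<.06)&(T[...,2]>.014)&(T[...,2]<.023)
    Q=W[m]; hx=(Q[:,:2]-p[:2])@u*1000; hy=(Q[:,:2]-p[:2])@v*1000
    for a in range(20,50,3):
        k=(hx>=a)&(hx<a+3)
        if k.sum()>5: print("  wire",a,k.sum(),"y",np.percentile(hy[k],[1,99]).round(1),"ztop",np.percentile(Q[k,2],[50,90]).round(4))
    print("wire front",np.percentile(hx,[99,99.8]).round(1))
    G=T[(np.abs(T[...,1])<.02)&(T[...,0]>-.03)&(T[...,0]<.03)&(T[...,2]>-.018)&(T[...,2]<-.004)]
    print("grip top x",(np.percentile(G[:,0],[1,99])*1000).round(1),"z",(np.median(G[:,2])*1000).round(1))
E
python3 -c "
from meas import *
meas()
goal(.475,-.215,.12,27)"
```

```text
spindle 1338 0.0887 [ 0.5441 -0.18  ] 0.011 ahead/right mm 77.2 0.7
washer top 0.074 [ 0.5445 -0.1804] 0.0248
  wire 20 302 y [-12.8  12.3] ztop [0.1392 0.1402]
  wire 23 243 y [-13.2  12.7] ztop [0.1389 0.1399]
  wire 26 161 y [-13.   12.7] ztop [0.1392 0.1401]
  wire 29 179 y [-12.3  12.1] ztop [0.1392 0.1401]
  wire 32 182 y [-11.3  10.9] ztop [0.1392 0.1403]
  wire 35 162 y [-10.4  10. ] ztop [0.1393 0.1403]
  wire 38 172 y [-10.4   9.9] ztop [0.1391 0.1401]
  wire 41 9 y [-8.7  8.3] ztop [0.1377 0.1386]
wire front [40.8 41.1]
grip top x [-15.3  13.5] z -10.4
t 10.63 p [ 0.475  -0.2145  0.1577] yaw 27.05 Rz [ 0.0302  0.0019 -0.9995] w 0.015 F [-0.4 -0.4 -0.1]
move [-0.13 -0.    3.77] turn 0.1
```

```bash
python3 -c "
from meas import *
goal(.4954,-.2051,.1017)"
```

```text
t 10.63 p [ 0.475  -0.2145  0.1577] yaw 27.05 Rz [ 0.0302  0.0019 -0.9995] w 0.015 F [-0.4 -0.4 -0.1]
move [2.09 0.02 5.66] turn 0
```

>>> apply_moves:
  motion:
    - {"tx": 0.5, "ty": 0.02, "tz": 1.5, "turn": 0, "jaw": -0.9}
    - {"tx": 1.3, "ty": 0.02, "tz": 3.5, "turn": 0, "jaw": -0.9}
    - {"tx": 2.0, "ty": 0.02, "tz": 5.0, "turn": 0, "jaw": -0.9}
    - {"tx": 2.0, "ty": 0.02, "tz": 5.6, "turn": 0, "jaw": -0.9}
    - {"tx": 2.0, "ty": 0.02, "tz": 5.6, "turn": 0, "jaw": -0.9}

```text
time_s: 11.05
position: [0.4943, -0.2039, 0.1014]
tool_rot: [[0.889, 0.456, 0.028], [0.457, -0.89, 0.004], [0.026, 0.01, -1.0]]
ft_force: [0.1, -0.9, -0.9]
grip_width: 0.0147
```

```bash
python3 -c "
from meas import *
meas('k2')
goal(.4954,-.2051,.1017)
z=np.load('wrist.npz')['im'];cv2.imwrite('pics/k2c.png',cv2.resize(z[80:330,170:470,::-1],None,fx=2.2,fy=2.2))"
```

```text
spindle 2336 0.0887 [ 0.5442 -0.1799] 0.011 ahead/right mm 55.5 0.7
washer top 0.0741 [ 0.5446 -0.1803] 0.0247
  wire 20 317 y [-14.1  11. ] ztop [0.0828 0.0838]
  wire 23 272 y [-14.6  11.4] ztop [0.0826 0.0835]
  wire 26 164 y [-14.5  11.4] ztop [0.0828 0.0838]
  wire 29 176 y [-14.   10.8] ztop [0.0828 0.0838]
  wire 32 174 y [-13.1   9.9] ztop [0.0828 0.0838]
  wire 35 176 y [-11.8   8.6] ztop [0.0829 0.0838]
  wire 38 172 y [-11.7   8.6] ztop [0.0827 0.0837]
  wire 41 46 y [-10.7   7.7] ztop [0.0825 0.0853]
  wire 44 197 y [-6.6  8.2] ztop [0.0865 0.0885]
  wire 47 341 y [-9.2 10.5] ztop [0.0884 0.0894]
wire front [60.1 60.4]
grip top x [-14.9  14. ] z -9.4
t 11.1 p [ 0.4945 -0.2046  0.1024] yaw 27.14 Rz [ 0.0293  0.0025 -0.9996] w 0.015 F [ 0.3 -0.4 -0.7]
move [0.05 0.09 0.07] turn 0
```

View pics/k2c.png

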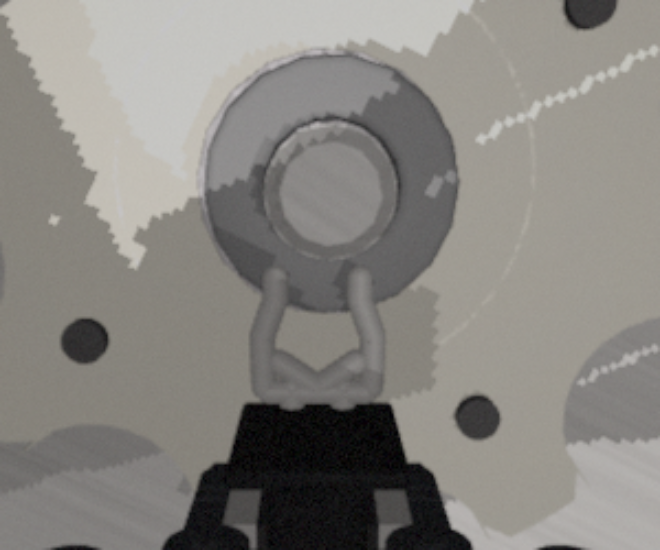

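The clip arms are at (275,280) and (360,280) and the spindle at (330,190), so the clip sits about 2 mm left and the arm is still settling. Re-measuring at rest.

```bash
python3 -c "
from meas import *
for i in range(4): telemetry.observe(); get_image('wrist')
goal(.4954,-.2051,.1017)
meas()
goal(.4954,-.2051,.1017)"
```

```text
t 11.3 p [ 0.4947 -0.2056  0.1033] yaw 27.06 Rz [ 3.150e-02  9.000e-04 -9.995e-01] w 0.0152 F [-1.3  0.1 -0.7]
move [ 0.08 -0.02  0.16] turn 0
spindle 2259 0.0887 [ 0.5426 -0.1807] 0.0119 ahead/right mm 54.0 -0.5
washer top 0.074 [ 0.5446 -0.1803] 0.0247
  wire 20 315 y [-13.4  11.7] ztop [0.0847 0.0857]
  wire 23 272 y [-13.8  12.1] ztop [0.0846 0.0856]
  wire 26 169 y [-13.8  12. ] ztop [0.0848 0.0857]
  wire 29 170 y [-13.3  11.6] ztop [0.0848 0.0858]
  wire 32 175 y [-12.4  10.7] ztop [0.0848 0.0859]
  wire 35 176 y [-11.1   9.3] ztop [0.0849 0.086 ]
  wire 38 173 y [-11.    9.3] ztop [0.0848 0.0858]
  wire 41 42 y [-10.    8.3] ztop [0.0842 0.0851]
  wire 44 176 y [-7.6  6.6] ztop [0.0862 0.088 ]
  wire 47 326 y [-10.   9.] ztop [0.0884 0.0895]
wire front [60.3 60.4]
grip top x [-14.9  14. ] z -10.5
t 11.35 p [ 0.4947 -0.2057  0.1032] yaw 27.05 Rz [ 3.140e-02  9.000e-04 -9.995e-01] w 0.0151 F [-0.8  0.  -0.9]
move [ 0.08 -0.02  0.15] turn 0
```

>>> apply_moves:
  motion:
    - {"tx": 0.03, "ty": 0.06, "tz": 0.3, "turn": 0, "jaw": -0.9}
    - {"tx": 0.03, "ty": 0.06, "tz": 0.6, "turn": 0, "jaw": -0.9}
    - {"tx": 0.04, "ty": 0.06, "tz": 0.9, "turn": 0, "jaw": -0.9}
    - {"tx": 0.04, "ty": 0.06, "tz": 1.2, "turn": 0, "jaw": -0.9}
    - {"tx": 0.04, "ty": 0.06, "tz": 1.32, "turn": 0, "jaw": -0.9}

```text
time_s: 11.77
position: [0.4956, -0.206, 0.0895]
tool_rot: [[0.89, 0.454, 0.031], [0.455, -0.891, 0.001], [0.028, 0.013, -1.0]]
ft_force: [-0.5, 0.3, -0.1]
grip_width: 0.0148
```

```bash
python3 -c "
from meas import *
goal(.4954,-.2051,.09)
for i in range(4): get_image('wrist')
meas('k3')
goal(.4954,-.2051,.0900)"
```

```text
t 11.77 p [ 0.4956 -0.206   0.0895] yaw 27.04 Rz [ 0.0309  0.0012 -0.9995] w 0.0148 F [-0.5  0.3 -0.1]
move [ 0.02 -0.09 -0.05] turn 0
spindle 2751 0.0887 [ 0.5445 -0.1797] 0.0111 ahead/right mm 55.4 -1.3
washer top 0.0671 [ 0.5447 -0.1803] 0.0247
  wire 20 318 y [-13.3  11.6] ztop [0.0716 0.0724]
  wire 23 266 y [-13.8  12.1] ztop [0.0713 0.0722]
  wire 26 168 y [-13.7  12.1] ztop [0.0714 0.0725]
  wire 29 174 y [-13.   11.5] ztop [0.0715 0.0725]
  wire 32 195 y [-12.   10.7] ztop [0.0715 0.0725]
  wire 35 187 y [-11.3   9.4] ztop [0.0716 0.0726]
  wire 38 204 y [-17.   12.8] ztop [0.0714 0.0725]
  wire 41 40 y [-17.7  16.3] ztop [0.0703 0.0721]
  wire 44 11 y [-19.2  12.2] ztop [0.0684 0.0686]
wire front [49.  54.2]
grip top x [-15.  14.] z -10.4
t 12.02 p [ 0.4958 -0.2061  0.0901] yaw 27.05 Rz [ 3.140e-02  9.000e-04 -9.995e-01] w 0.0148 F [0.1 0.2 0.7]
move [ 0.01 -0.1   0.01] turn 0
```

Washer top is now 0.0671 under the clip, and the wire spans 0.067–0.072, inside the estimated groove (0.0664–0.0729). I'll advance 7 mm and check the force.

>>> apply_moves:
  motion:
    - {"tx": 0.15, "ty": 0, "tz": 0.0, "turn": 0, "jaw": -0.9}
    - {"tx": 0.3, "ty": 0, "tz": 0.01, "turn": 0, "jaw": -0.9}
    - {"tx": 0.45, "ty": 0, "tz": 0.01, "turn": 0, "jaw": -0.9}
    - {"tx": 0.6, "ty": 0, "tz": 0.02, "turn": 0, "jaw": -0.9}
    - {"tx": 0.7, "ty": 0, "tz": 0.02, "turn": 0, "jaw": -0.9}

```text
time_s: 12.43
position: [0.5022, -0.2027, 0.0901]
tool_rot: [[0.89, 0.455, 0.031], [0.455, -0.891, 0.001], [0.028, 0.013, -1.0]]
ft_force: [-0.9, -0.5, 0.1]
grip_width: 0.0153
```

```bash
python3 -c "
from meas import *
goal(.4954,-.2051,.09)
for i in range(3): get_image('wrist')
meas('k4')
goal(.4954,-.2051,.0900)"
```

```text
t 12.43 p [ 0.5022 -0.2027  0.0901] yaw 27.06 Rz [ 3.140e-02  9.000e-04 -9.995e-01] w 0.0153 F [-0.9 -0.5  0.1]
move [-0.71 -0.1  -0.01] turn 0
spindle 2617 0.0887 [ 0.5442 -0.1799] 0.0111 ahead/right mm 47.8 -1.3
washer top 0.0672 [ 0.5445 -0.1804] 0.0248
  wire 20 315 y [-13.4  11.7] ztop [0.0716 0.0725]
  wire 23 279 y [-13.8  12.2] ztop [0.0714 0.0724]
  wire 26 195 y [-13.8  12.1] ztop [0.0715 0.0726]
  wire 29 183 y [-15.5  11.9] ztop [0.0716 0.0725]
  wire 32 198 y [-15.9  11.4] ztop [0.0716 0.0728]
  wire 35 72 y [-17.4  16.6] ztop [0.0716 0.0728]
  wire 38 11 y [-16.9  19.2] ztop [0.0685 0.069 ]
  wire 41 9 y [-19.2  15.5] ztop [0.0684 0.0689]
wire front [57.5 59.7]
grip top x [-15.  14.] z -10.4
t 12.63 p [ 0.5022 -0.2028  0.0901] yaw 27.05 Rz [ 0.0319  0.001  -0.9995] w 0.015 F [-0.5  0.5  1.1]
move [-0.71 -0.1  -0.01] turn 0
```

>>> apply_moves:
  motion:
    - {"tx": 0.2, "ty": 0, "tz": 0.01, "turn": 0, "jaw": -0.9}
    - {"tx": 0.4, "ty": 0, "tz": 0.01, "turn": 0, "jaw": -0.9}
    - {"tx": 0.6, "ty": 0, "tz": 0.02, "turn": 0, "jaw": -0.9}
    - {"tx": 0.8, "ty": 0, "tz": 0.02, "turn": 0, "jaw": -0.9}
    - {"tx": 1.0, "ty": 0, "tz": 0.03, "turn": 0, "jaw": -0.9}

```text
time_s: 13.05
position: [0.5109, -0.1981, 0.09]
tool_rot: [[0.89, 0.454, 0.031], [0.455, -0.891, 0.001], [0.028, 0.013, -1.0]]
ft_force: [-4.6, -1.7, 0.4]
grip_width: 0.0153
```

```bash
python3 -c "
from meas import *
goal(.4954,-.2051,.09)
get_image('wrist')
meas('k5')
goal(.4954,-.2051,.0900)"
```

```text
t 13.05 p [ 0.5109 -0.1981  0.09  ] yaw 27.06 Rz [ 0.0308  0.0012 -0.9995] w 0.0153 F [-4.6 -1.7  0.4]
move [-1.7  -0.08 -0.05] turn 0
spindle 2484 0.0887 [ 0.5444 -0.1798] 0.011 ahead/right mm 37.5 -1.2
washer top 0.067 [ 0.5441 -0.1805] 0.025
  wire 20 267 y [-16.4  12.1] ztop [0.0716 0.0725]
  wire 23 172 y [-18.   12.8] ztop [0.0714 0.0725]
  wire 26 101 y [-17.4  12.9] ztop [0.0716 0.0723]
  wire 29 35 y [-18.8  16.4] ztop [0.0706 0.0717]
  wire 32 7 y [-19.3 -15.5] ztop [0.068  0.0683]
  wire 35 8 y [-19.5  18.8] ztop [0.0684 0.0685]
  wire 38 10 y [-19.3  16.9] ztop [0.0695 0.0706]
  wire 44 13 y [-17.9   7.3] ztop [0.0741 0.0766]
  wire 47 40 y [-7.7  8.3] ztop [0.0752 0.077 ]
wire front [49.2 49.4]
grip top x [-15.1  13.9] z -10.4
t 13.15 p [ 0.5115 -0.1979  0.0901] yaw 27.06 Rz [ 0.0325  0.0014 -0.9995] w 0.0149 F [-0.1 -0.1 -0.8]
move [-1.76 -0.09 -0.05] turn 0
```

>>> apply_moves:
  motion:
    - {"tx": 0.1, "ty": 0, "tz": 0.0, "turn": 0, "jaw": -0.9}
    - {"tx": 0.2, "ty": 0, "tz": 0.01, "turn": 0, "jaw": -0.9}
    - {"tx": 0.3, "ty": 0, "tz": 0.01, "turn": 0, "jaw": -0.9}
    - {"tx": 0.4, "ty": 0, "tz": 0.01, "turn": 0, "jaw": -0.9}

```text
time_s: 13.48
position: [0.5152, -0.196, 0.0901]
tool_rot: [[0.89, 0.454, 0.033], [0.455, -0.891, 0.002], [0.03, 0.013, -0.999]]
ft_force: [-2.9, -0.8, -0.1]
grip_width: 0.0151
```

```bash
python3 -c "
from meas import *
meas()
goal(.4954,-.2051,.0900)"
```

```text
spindle 2478 0.0887 [ 0.5412 -0.1812] 0.0127 ahead/right mm 29.5 -1.4
washer top 0.0668 [ 0.5447 -0.1802] 0.0247
  wire 20 74 y [-18.4  12.2] ztop [0.0718 0.0725]
  wire 23 53 y [-18.6  14.6] ztop [0.0713 0.0723]
  wire 26 25 y [-17.6  12.8] ztop [0.0711 0.0722]
  wire 29 6 y [-19.3  12.4] ztop [0.0703 0.0708]
  wire 35 17 y [-18.3  10.5] ztop [0.0709 0.072 ]
  wire 38 87 y [-18.8  10.5] ztop [0.0717 0.0729]
  wire 41 49 y [-14.3   9.1] ztop [0.0735 0.0765]
  wire 44 36 y [-9.8  8.1] ztop [0.0753 0.0767]
wire front [44.9 50.9]
grip top x [-15.3  13.6] z -10.3
t 13.53 p [ 0.5155 -0.1959  0.0902] yaw 27.05 Rz [ 0.0333  0.0016 -0.9994] w 0.0152 F [ 0.   1.4 -0.8]
move [-2.21 -0.1  -0.05] turn 0
```

>>> apply_moves:
  motion:
    - {"tx": 0.08, "ty": 0, "tz": 0.0, "turn": 0, "jaw": -0.9}
    - {"tx": 0.16, "ty": 0, "tz": 0.0, "turn": 0, "jaw": -0.9}
    - {"tx": 0.23, "ty": 0, "tz": 0.01, "turn": 0, "jaw": -0.9}
    - {"tx": 0.3, "ty": 0, "tz": 0.01, "turn": 0, "jaw": -0.9}
    - {"tx": 0.35, "ty": 0, "tz": 0.01, "turn": 0, "jaw": -0.9}

```text
time_s: 13.95
position: [0.5185, -0.1943, 0.0901]
tool_rot: [[0.89, 0.455, 0.033], [0.455, -0.891, 0.001], [0.03, 0.013, -0.999]]
ft_force: [-4.6, -2.4, 1.2]
grip_width: 0.015
```

```bash
python3 -c "
from meas import *
meas('k6')
goal(.4954,-.2051,.0900)"
```

```text
spindle 2678 0.0887 [ 0.5409 -0.1817] 0.0133 ahead/right mm 25.7 -1.0
washer top 0.0668 [ 0.5448 -0.1802] 0.0247
  wire 20 21 y [-16.9  18.9] ztop [0.0699 0.0714]
  wire 23 8 y [-19.5  12.2] ztop [0.068  0.0706]
  wire 26 11 y [-19.1  13.9] ztop [0.0696 0.071 ]
  wire 29 14 y [-19.3  11.9] ztop [0.0692 0.0708]
  wire 32 20 y [-18.8  10.7] ztop [0.0708 0.072 ]
  wire 35 54 y [-18.1   9.6] ztop [0.0712 0.0745]
  wire 38 184 y [-11.8   9.7] ztop [0.0721 0.0755]
  wire 41 67 y [-11.5   8.6] ztop [0.0718 0.0766]
wire front [42.2 47.2]
grip top x [-14.9  14. ] z -10.4
t 14.0 p [ 0.5185 -0.1943  0.0901] yaw 27.06 Rz [ 0.0326  0.0015 -0.9995] w 0.015 F [-3.8 -1.3  0.9]
move [-2.54 -0.09 -0.07] turn 0
```

>>> apply_moves:
  motion:
    - {"tx": 0.03, "ty": 0, "tz": 0.0, "turn": 0, "jaw": -0.9}
    - {"tx": 0.06, "ty": 0, "tz": 0.0, "turn": 0, "jaw": -0.9}
    - {"tx": 0.09, "ty": 0, "tz": 0.0, "turn": 0, "jaw": -0.9}

```text
time_s: 14.25
position: [0.5187, -0.1942, 0.0901]
tool_rot: [[0.89, 0.455, 0.031], [0.455, -0.891, 0.001], [0.028, 0.013, -1.0]]
ft_force: [-7.4, -3.5, 2.8]
grip_width: 0.0147
```

```bash
python3 -c "
from meas import *
meas('k7')
goal(.4954,-.2051,.0900)
z=np.load('wrist.npz')['im'];cv2.imwrite('pics/k7c.png',cv2.resize(z[100:340,170:470,::-1],None,fx=2.4,fy=2.4))"
```

```text
spindle 2684 0.0887 [ 0.5409 -0.1818] 0.0132 ahead/right mm 25.4 -0.9
washer top 0.0667 [ 0.5448 -0.1802] 0.0246
  wire 20 19 y [-19.4  20.3] ztop [0.0683 0.0709]
  wire 23 13 y [-18.7  16.9] ztop [0.068  0.0685]
  wire 26 13 y [-18.6  18.5] ztop [0.0691 0.0705]
  wire 29 13 y [-18.7  15.6] ztop [0.0703 0.0712]
  wire 32 17 y [-12.8  15.5] ztop [0.0708 0.0723]
  wire 35 66 y [-15.1  16.2] ztop [0.0714 0.0746]
  wire 38 197 y [-11.8   9.3] ztop [0.0718 0.0755]
  wire 41 52 y [-13.2  10.5] ztop [0.0716 0.0766]
wire front [41.9 45.7]
grip top x [-15.1  14. ] z -10.4
t 14.3 p [ 0.5187 -0.1942  0.0901] yaw 27.06 Rz [ 0.031   0.0011 -0.9995] w 0.0153 F [-6.5 -2.3  2.2]
move [-2.57 -0.09 -0.06] turn 0
```

View pics/k7c.png

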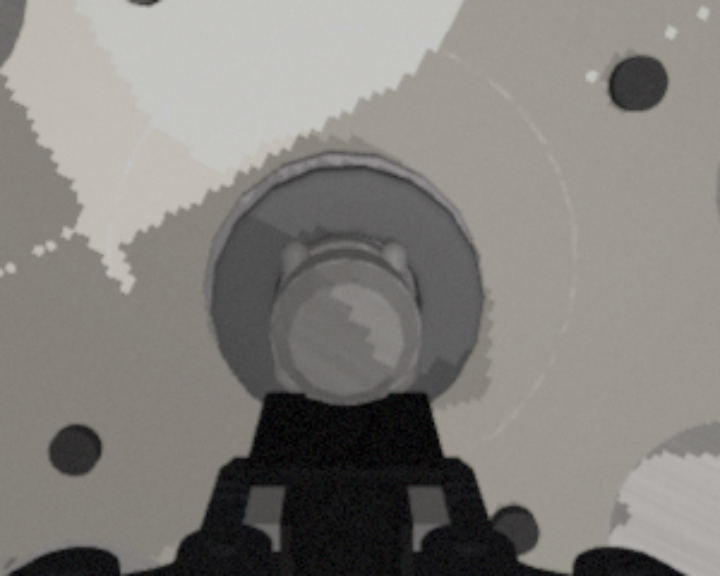

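The arm tips show beyond the spindle at (293,258) and (395,255), and the force rises with almost no motion, so the clip is at the hard stop. One firm push to about 10 N, then release.

>>> apply_moves:
  motion:
    - {"tx": 0.06, "ty": 0, "tz": -0.02, "turn": 0, "jaw": -0.9}
    - {"tx": 0.1, "ty": 0, "tz": -0.03, "turn": 0, "jaw": -0.9}
    - {"tx": 0.1, "ty": 0, "tz": -0.03, "turn": 0, "jaw": -0.9}

```text
time_s: 14.55
position: [0.5187, -0.1941, 0.0902]
tool_rot: [[0.89, 0.455, 0.029], [0.455, -0.891, 0.001], [0.026, 0.013, -1.0]]
ft_force: [-7.0, -2.2, 0.8]
grip_width: 0.015
```

>>> apply_moves:
  motion:
    - {"tx": 0, "ty": 0, "tz": 0, "turn": 0, "jaw": -0.9}
    - {"tx": -0.02, "ty": 0, "tz": 0, "turn": 0, "jaw": -0.6}
    - {"tx": -0.02, "ty": 0, "tz": 0, "turn": 0, "jaw": -0.4}
    - {"tx": -0.02, "ty": 0, "tz": 0, "turn": 0, "jaw": -0.1}
    - {"tx": -0.02, "ty": 0, "tz": 0, "turn": 0, "jaw": -0.1}

```text
time_s: 14.97
position: [0.519, -0.1942, 0.0904]
tool_rot: [[0.89, 0.455, 0.03], [0.455, -0.891, 0.001], [0.027, 0.013, -1.0]]
ft_force: [0.5, -0.4, -0.2]
grip_width: 0.0383
```

```bash
python3 -c "
from meas import *
meas('k8')
goal(.4954,-.2051,.0900)"
```

```text
spindle 2665 0.0887 [ 0.5404 -0.1812] 0.0136 ahead/right mm 25.0 -1.8
washer top 0.0673 [ 0.5451 -0.1798] 0.0244
  wire 20 40 y [-19.2  19.4] ztop [0.0683 0.0713]
  wire 23 27 y [-19.5  19.3] ztop [0.0683 0.0688]
  wire 26 27 y [-19.4  19.6] ztop [0.0683 0.0704]
  wire 29 25 y [-19.1  19.9] ztop [0.0686 0.0712]
  wire 32 39 y [-19.5  17.9] ztop [0.0687 0.0733]
  wire 35 94 y [-19.5  18.1] ztop [0.0716 0.0738]
  wire 38 227 y [-17.6   9.5] ztop [0.0719 0.0757]
  wire 41 39 y [-18.7  14.2] ztop [0.0688 0.0742]
  wire 44 16 y [-14.7  11.8] ztop [0.0686 0.0689]
  wire 47 14 y [-15.    8.4] ztop [0.0688 0.069 ]
wire front [49.9 50.9]
grip top x [-14.9  13.9] z -10.7
t 15.02 p [ 0.5189 -0.1942  0.0904] yaw 27.07 Rz [ 2.980e-02  6.000e-04 -9.996e-01] w 0.0384 F [-0.5  0.3  0. ]
move [-2.59 -0.1  -0.04] turn 0
```

>>> apply_moves:
  motion:
    - {"tx": 0, "ty": 0, "tz": -1, "turn": 0, "jaw": -0.1}
    - {"tx": 0, "ty": 0, "tz": -3, "turn": 0, "jaw": -0.1}
    - {"tx": 0, "ty": 0, "tz": -6, "turn": 0, "jaw": -0.1}
    - {"tx": -2, "ty": 0, "tz": -8, "turn": 0, "jaw": -0.1}
    - {"tx": -4, "ty": 0, "tz": -8, "turn": 0, "jaw": -0.1}

```text
time_s: 15.43
position: [0.4824, -0.2132, 0.174]
tool_rot: [[0.889, 0.456, 0.037], [0.457, -0.89, -0.004], [0.031, 0.021, -0.999]]
ft_force: [-0.7, 0.2, 0.9]
grip_width: 0.0387
```

```bash
python3 - <<'E'
from pts import *
for i in range(6): get_image("wrist")
im,d,c=grab("wrist","f1"); W=cloud(d,c)
goal(.5,-.2,.17)
cv2.imwrite("pics/f1c.png",cv2.resize(im[60:320,170:470,::-1],None,fx=2.2,fy=2.2))
u=np.array([np.cos(np.radians(27.05)),np.sin(np.radians(27.05))]);v=np.array([-u[1],u[0]])
P=comps(W,.0865,.0915,.5443,-.18,.0125); 
P=P[(P[:,:2]-[.5443,-.18])@u>-.013]; o,_=rad(P,.5443,-.18); sc,r=fitcirc(o); print("spindle",sc,r)
G=comps(W,.093,.108,.5145,-.195,.03); a=(G[:,:2]-sc)@u; b=(G[:,:2]-sc)@v
print("grip top",len(G),np.percentile(G[:,2],[5,50,95]).round(4),"along",np.percentile(a,[1,99]).round(4),"back y",np.percentile(b[a<a.min()+.02],[1,99]).round(4),"(expect back -.046)")
A=np.c_[G[:,:2]-G[:,:2].mean(0),np.ones(len(G))];print("tilt",np.linalg.lstsq(A,G[:,2],rcond=None)[0].round(3))
Q=comps(W,.0695,.0765,*sc,.025); a=(Q[:,:2]-sc)@u; b=(Q[:,:2]-sc)@v
k=(a>.006)&(abs(b)>.004); print("tips front",np.percentile(a[k],[95,99]).round(4),"y",np.percentile(b[k],[1,99]).round(4))
Q=comps(W,.060,.0695,*sc,.028); Q=Q[np.hypot(*(Q[:,:2]-sc).T)>.014]; zt=np.median(Q[:,2]);print("washer top",zt); Q=Q[abs(Q[:,2]-zt)<.0015];o,_=rad(Q,*sc);print(fitcirc(o))
A=np.c_[Q[:,:2]-sc,np.ones(len(Q))];print("tilt",np.linalg.lstsq(A,Q[:,2],rcond=None)[0].round(4))
E
```

```text
t 15.78 p [ 0.4814 -0.2121  0.169 ] yaw 27.1 Rz [ 0.0296  0.001  -0.9996] w 0.0385 F [-0.5 -0.8  0.6]
move [ 2.21 -0.23 -0.04] turn 0
spindle [ 0.544  -0.1799] 0.0109
grip top 1819 [0.0995 0.1011 0.1023] along [-0.0453 -0.0155] back y [-0.0081  0.0074] (expect back -.046)
tilt [-0.019 -0.011  0.101]
tips front [0.012  0.0152] y [-0.0109  0.0107]
washer top 0.06735852674637484
(array([ 0.545 , -0.1802]), np.float64(0.0243))
tilt [-0.0015 -0.0015  0.0674]
```

View pics/f1c.png

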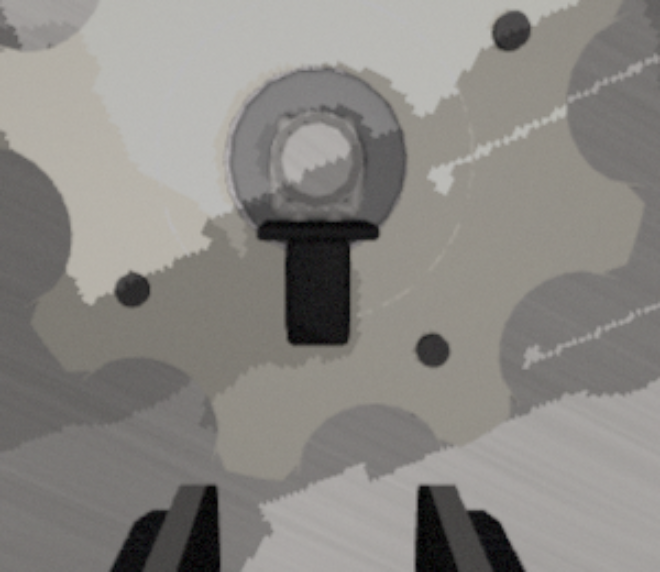

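The final view shows the clip on the spindle: finger stop at (318,231), spindle at (315,158), arm tips past the spindle at about (285,120) and (355,120). The gripper is clear. Handing in.

```bash
python3 -c "
from rig import close_job
print(close_job())"
```

```text
the job is handed in; nothing more can be done
None
```

The clutch is closed: the washer lies over the spindle on the spring cup, and the large clip is in the groove holding it down. I let go, moved the gripper clear and handed the job in at about 16 s on the robot's clock. No verdict was reported.

**Washer:** Its top face is level at 0.0674 m, down from 0.0742 m at rest. Its centre is within about 1 mm of the spindle axis by camera; the limit is 2.5 mm.

**Clip:** The last push met a hard stop at about 7–8 N, and the highest force I read was about 8 N. After release, the grip's position put the eye 0 to 0.7 mm from the axis, and the arm tips showed 12 mm past the axis as they should. The clip is tilted about 0.02 rad; the limits are 1.5 mm and 0.12 rad.

**Disagreements and gaps:**
- The wrist camera read about 1–2 mm off against the fingers, so I aligned the parts relative to each other in the same picture.
- Some spindle fits near the end were thrown off by the grip in view, so I used the earlier ones.
- I did not take a last picture of the bystanders. The path kept clear of them and I felt no unexpected contact.

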